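# Unhook the lamp control unit, lay it in its tray and click the dial to position 6

## Robot

A 6-joint arm with a two-finger parallel gripper is mounted at the origin on a cart in front of the work surface, level with it; the furniture and walls round the work are solid. World frame = base frame: x ahead of the robot, y to its left, z up, the work surface at z = 0. Lengths are in m, angles in rad, forces in N, time in s.
With the tool pointing down it reaches from about 0.375 to 0.975 m from the base axis. Payload 3.8 kg.
Tool frame: the origin (TCP) lies midway between the tips of the shut fingers; the grasp point (between the pads) lies 19 mm behind it; z points along the fingers, y is the line along which they close (so a half turn about z gives the same grasp; the last joint's range is limited). The gripper opens to 85 mm and grips with 20 to 120 N. Pads are 22 mm wide; open, the fingers measure 114 mm over their backs; the gripper's body (76 mm by 85 mm) begins 54 mm behind the grasp point. The pads swing forward as they close: fully open they stand 13 mm farther back than shut.
Start: joints at [1.155, 0.264, 1.604, -0, 1.274, -0.037], TCP at [0.25, 0.627, 0.231] pointing down, gripper open.
Joint ranges: [-2.63, 2.63], [-0.94, 2.18], [0.31, 2.57], [-1.31, 4.45], [0, 2.66], [-2.55, 2.55]. Speed limits (rad/s): [2.57, 2.57, 3.14, 3.14, 3.14, 3.14].

## Interface

Orientations are given as a rotation vector (axis times angle).
In Python, from workcell import bot, read_camera, camera_info, ticket gives the robot as it stands.
- The arm moves only by the tool servo_tool, never from a script. Its argument "targets" is a list of rows, each an object of numbers: "hand": the closure, from -1 (fully open) to 1 (shut); "x", "y", "z": the shift along the tool's x, y, z as a fraction of full scale; "roll": the turn about the tool's z as a fraction of full scale. In form: [{"hand": .., "x": .., "y": .., "z": .., "roll": ..}, ...]. A call has 1 to 10 rows; each row is the pose to reach, as a shift and turn from the pose commanded when the call began, along the tool's axes at that moment, turning the shorter way round; what a row does not reach only later rows make up. Full scale, the value 1, is 50 cm for a shift and 180 degrees for a turn. A row lasts 1/12 s, in which the tool goes at most 41.7 mm and 7.16 degrees, less where a joint would pass 70% of its speed; a pose out of reach is approached as far as the arm can. A call with a number of a shift or a turn outside -1 to 1 is refused whole. A call with a gripper value outside its range is refused whole. The fingers move at their own pace and stop on an object; "grip_force" is the grip in N (left out, the last holds). Time passes only in rows, so rows that repeat a pose let the fingers close. It gives the time, the measured TCP pose, the force, the opening and the grip force at its end, in the units of the state.
- bot.read_state(): the state, without advancing time (a new reading comes with each control period).
- read_camera(name): name is "side" or "top" or "wrist"; returns the picture (420x560x3 uint8, red, green, blue); there is no depth.
- camera_info(name): a dict with "fx", "fy", "cx", "cy" (pixels), "eye" and "orientation" of the camera in the world; the wrist camera has in their place "T_tool_cam" (4x4, takes a point from camera to tool coordinates, whose origin is the TCP and whose axes are the flange's). Camera axes: x right, y down, z forward; pixel columns grow to the right and rows downward; lengths in m; the calibration is good to about 2 mm. A picture is of the moment at which its call begins: read the wrist's pose just before it. camera_info takes no time and is no camera call.
- ticket.finish_job(): hands the job in; it is judged then, once.
The state is a dict: "time": time; "q": joint angles; "joint_vel": joint speeds; "joint_torque": joint torques, N m; "tool_pos": TCP position; "tcp_rot": TCP orientation; "wrist_force": force on the tool from outside, world axes, zero at the start; "torque": the same for the moment, N m; "width": opening from 0.0 (shut) to 1.0 (fully open); "grip_force": force on a finger pad.
Only numpy, scipy, OpenCV 4.12 (cv2) and the standard library are available. Lean on these libraries where they do the work, as an engineer would, in place of code of your own. Each camera call takes 0.05 s, during which the arm holds its last target. There are 200 camera calls.

## Task

Take the lamp control unit off its sloping stand (slide it up the slope until the wide ends of its keyholes come over the stud heads, then lift it straight off), lower it gently face up into the low tray, either way round, so that it lies flat between the corner brackets, and let go of it. Then take it by its dial and turn that clockwise, click by click and letting go to take a new hold where needed, to position 6 (position 1 is the first one, at the anticlockwise end stop), never letting it go past position 6. Leave the small things lying about where they are.

Things in the scene. Friction and masses are not known exactly. Their poses are not given: they have to be found in the camera images.
- unit: Lamp control unit: a grey plastic box 104 (own x) x 60 (y) x 34 mm (z), about 0.35 kg. Origin at the centre of its back; z points out of the front face (34 mm off), x to the end with the small dark window; while it hangs, x points up the slope. Grip it across the 60 mm width at its middle (x = 0), a finger on each long side, square to the face. A bar-shaped dial is on the face.
- keyholes (a point): Midway between the two keyholes in the unit's back, axes as the unit's: wide ends, 18 mm square, at y = -15 and +15 mm of this point; narrow slots 7 mm wide run 16 mm from them to the unit's +x and hold the studs at the start. So slide the unit 16 mm (3 mm either way) along its own +x, up the slope, then lift it along its own +z by more than 10 mm. This point is at x = 10 mm of the unit.
- stand: Metal stand fixed to the worktop; its panel, 150 mm (along the slope) x 112 mm wide, slopes at 25 degrees. Origin on the worktop under the panel's centre, which is 45 mm up; top edge 77 mm up. Own x points level to the panel's high side, z up. Two studs stand square to the panel: 5 mm shank, 4.5 mm long, 12 mm head 3 mm thick.
- tray: Low grey tray fixed to the worktop, 136 (own x) x 92 (y) mm, z up; origin at the centre of its underside. Floor 6 mm up; four L-shaped corner brackets 8 mm high above the floor leave a pocket 114 x 70 mm; each reaches 15 mm along the long sides from its end, so the middle of the long sides is open for fingers (only the 6 mm base plate lies there).
- tray_floor (a point): Centre of the tray's floor, 6 mm above the worktop, axes as the tray's; the unit's origin belongs here, with its x along the tray's x either way round.
- dial (a joint): Turn of the dial in rad, growing clockwise seen from in front of the unit. It clicks (about 0.07 N m to leave a position) into eight positions 30 degrees (0.5236 rad) apart: position 1 reads 0, position 2 0.5236, position 6 2.618, position 8 3.665; end stops just outside 1 and 8. Let go between two it springs into one of them, and stays. Starts at position 1, 2 or 3.
- dial_grip (a point): Point to grip the dial: on its axis (x = -14 mm, y = 0 of the unit), 51 mm from the unit's back, 17 mm above its face. The dial is a black disc 37 mm across, its top 7 mm above the face, with a bar on it 36 mm long, 12 mm thick, from 7 to 27 mm above the face. Turns with the dial.
- pointer_tip (a point): The end of the bar with the white line, 18 mm from the dial's axis, 61 mm above the unit's back; the bar lies along the line from dial_grip to it. Eight white ticks on the face show the positions: at position 1 the pointer stands 105 degrees anticlockwise of the unit's +x, at position 6 45 degrees clockwise of it.
- coverslip_box: Bystander: small blue carton 42 x 58 x 21 mm, origin under its centre.
- spare_eyepiece: Bystander: black and white eyepiece, 40 mm across, 49 mm high, origin under its centre.
- aux_lens: Bystander: flat black lens ring 52 mm across, 17 mm high, origin under its centre.
Mind the look-alikes: they are no part of the job. What is shaped like the unit but red is not meant.

How it is judged:
On the way, in this order (a step that is already met when the one before it is completed fails the run):
1. the unit, still in the fingers, has been lowered into the tray (not dropped) (x of unit in the frame of tray_floor between -0.008 and 0.008 m and y of unit in the frame of tray_floor between -0.008 and 0.008 m and angle between unit's own z axis and vertical below 0.06 rad and angle between the x axis of unit and the x axis of tray, either way round below 0.15 rad and z of unit in the frame of tray_floor below 0.006 m and contact force between the fingers and unit above 1 N), for 0.05 s.
2. the unit lies flat in the tray and the fingers have let go of it, the dial not yet turned (x of unit in the frame of tray_floor between -0.008 and 0.008 m and y of unit in the frame of tray_floor between -0.008 and 0.008 m and angle between unit's own z axis and vertical below 0.06 rad and angle between the x axis of unit and the x axis of tray, either way round below 0.15 rad and z of unit in the frame of tray_floor below 0.003 m and contact force between the fingers and unit below 0.2 N and value of joint dial below 1.3 rad), for 0.2 s.
3. the dial stands in position 6 (value of joint dial between 2.498 and 2.738 rad), for 0.2 s.
At the end, for the whole second after the job is handed in: The unit lies face up in the tray: its origin within 8 mm of the tray's centre along each tray axis and within 3 mm of the floor, tilted less than 0.06 rad, square to the tray within 0.15 rad (either way round), at rest; the dial stands, at rest, in position 6 (2.618 rad, within 0.12) (all of step 3 and x of unit in the frame of tray_floor between -0.008 and 0.008 m and y of unit in the frame of tray_floor between -0.008 and 0.008 m and angle between unit's own z axis and vertical below 0.06 rad and angle between the x axis of unit and the x axis of tray, either way round below 0.15 rad and z of unit in the frame of tray_floor below 0.003 m and linear speed of unit below 0.02 m/s and velocity of joint dial between -0.1 and 0.1 rad/s); the robot touches nothing.
It fails at once if the dial is turned more than half a step past position 6 (value of joint dial above 2.888 rad).
It fails at once if the coverslip box is moved more than 25 mm (distance of coverslip_box from where it was at the start of the episode above 0.025 m).
It fails at once if the spare eyepiece is moved more than 25 mm (distance of spare_eyepiece from where it was at the start of the episode above 0.025 m).
It fails at once if the aux lens is moved more than 25 mm (distance of aux_lens from where it was at the start of the episode above 0.025 m).
It also fails if it takes over 72 s, if anything falls off the work surface, if the arm or the gripper's body presses on something with over 40 N, if the wrist force passes 120 N, or if a joint passes its speed limit or range.

## Working session

There is one attempt and no reset: what is moved stays moved. The work goes in short steps, Python scripts to look and compute and a tool call to move; the robot and the scene stay as the last step left them, time stands still between calls to the robot, and variables do not carry over. Pictures are saved under pics/ and viewed, at most 10 in all, crops included, and the job is handed in when it is done.

Besides the shell and the picture viewer there is one more tool, called after ">>>" by a JSON object that holds its "api" and its "payload". servo_tool: Moves the arm, as the interface text tells. Its arguments: {"type":"object","properties":{"targets":{"type":"array"},"grip_force":{"type":"number"}},"required":["targets"]}

```bash
ls; mkdir -p pics; python3 - <<'E'
from workcell import bot, read_camera, camera_info
import cv2,numpy as np
np.set_printoptions(precision=4,suppress=True)
print(bot.read_state())
for n in("side","top","wrist"):
    print(n,camera_info(n)); cv2.imwrite(f"pics/{n}0.png",read_camera(n)[:,:,::-1])
E
```

```text
pics
{'time': 0.0, 'q': array([ 1.1551,  0.2648,  1.6054,  0.0001,  1.2737, -0.0369]), 'joint_vel': array([ 0.0016,  0.002 , -0.0006,  0.0002,  0.0013,  0.0004]), 'joint_torque': array([  0.0013, -51.5112, -36.732 ,  -0.    ,   0.0129,   0.    ]), 'tool_pos': array([0.2493, 0.6265, 0.2299]), 'tcp_rot': array([-0.5915, -3.0848,  0.0034]), 'wrist_force': array([-0.1274,  1.0962, -0.6177]), 'torque': array([ 0.0192, -0.0148,  0.0386]), 'grip_force': 0.0, 'width': 1.000799180805713}
side {'fx': 534.0405989228467, 'fy': 534.0405989228467, 'cx': 276.5736308379988, 'cy': 212.25263457246774, 'eye': array([-0.1498, -0.3306,  0.9768]), 'orientation': array([-2.0536,  1.4595, -0.5303])}
top {'fx': 463.68854764325357, 'fy': 463.68854764325357, 'cx': 273.8184627500291, 'cy': 211.44159663837243, 'eye': array([ 0.2914, -0.0843,  1.3223]), 'orientation': array([-2.0855,  2.133 , -0.2204])}
wrist {'fx': 307.7151867122183, 'fy': 307.7151867122183, 'cx': 278.4356208037159, 'cy': 209.00336897869516, 'T_tool_cam': array([[-0.0001, -0.9442, -0.3295,  0.0858],
       [ 1.    , -0.0001, -0.0003,  0.0004],
       [ 0.0002, -0.3295,  0.9442, -0.1435],
       [ 0.    ,  0.    ,  0.    ,  1.    ]])}
```

View pics/top0.png

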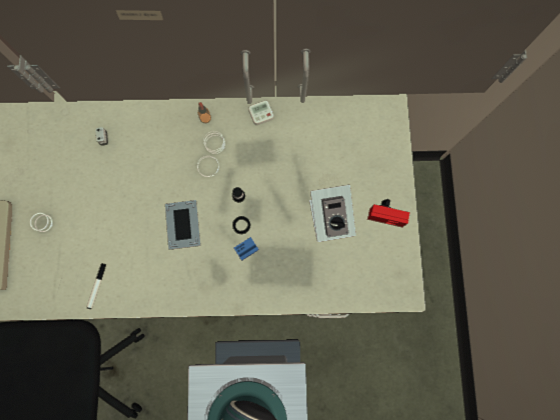

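View pics/side0.png

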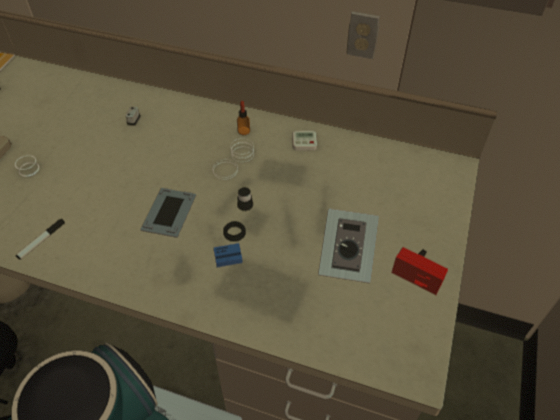

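The top view shows the grey unit with its black dial on the pale stand at (336,214). The red look-alike is at (388,214), and it's not the one meant because the unit is grey and on the stand. The tray is at (182,225), the eyepiece at (238,195), the lens at (242,225) and the carton at (246,249). The side view agrees: unit (349,245), red one (420,270), tray (170,212). I'll measure now and confirm in an enlarged crop.

```bash
cat > h.py <<'E'
from workcell import bot, read_camera, camera_info, ticket
import cv2,numpy as np
from scipy.spatial.transform import Rotation as R
np.set_printoptions(precision=4,suppress=True)
def cam(n,s=None):
    c=camera_info(n)
    if 'eye' in c: return c,np.array(c['eye']),R.from_rotvec(c['orientation']).as_matrix()
    s=s or bot.read_state(); T=np.array(c['T_tool_cam']); Rt=R.from_rotvec(s['tcp_rot']).as_matrix()
    return c,s['tool_pos']+Rt@T[:3,3],Rt@T[:3,:3]
def ray(C,uv):
    c,e,M=C; d=M@np.array([(uv[0]-c['cx'])/c['fx'],(uv[1]-c['cy'])/c['fy'],1]); return e,d/np.linalg.norm(d)
def onplane(C,uv,z=0,n=(0,0,1),p=None):
    e,d=ray(C,uv); n=np.array(n); p=np.array([0,0,z]) if p is None else p
    return e+d*(n@(p-e))/(n@d)
def proj(C,P):
    c,e,M=C; q=(np.atleast_2d(P)-e)@M; return q[:,:2]/q[:,2:]*[c['fx'],c['fy']]+[c['cx'],c['cy']]
def tri(rs):
    A=sum(np.eye(3)-np.outer(d,d) for e,d in rs); b=sum((np.eye(3)-np.outer(d,d))@e for e,d in rs); return np.linalg.solve(A,b)
E
python3 - <<'E'
from h import *
T=cv2.imread('pics/top0.png');S=cv2.imread('pics/side0.png')
a=cv2.resize(T[175:255,155:235],(400,400),interpolation=cv2.INTER_CUBIC)
b=cv2.resize(T[175:255,300:420],(600,400),interpolation=cv2.INTER_CUBIC)[:,:400]
cc=cv2.resize(S[200:290,310:400],(400,400),interpolation=cv2.INTER_CUBIC)
cv2.imwrite('pics/crop1.png',cv2.resize(np.hstack([b,cc]),(800,400)))
Ct=cam('top')
for n,uv,z in [('unit',(336,214),.08),('tray',(182,225),.006),('eyep',(238,195),.04),('lens',(242,225),.015),('box',(246,249),.02),('red',(388,214),.03),('base',(245,400),0)]: print(n,onplane(Ct,uv,z))
E
```

```text
unit [ 0.5458 -0.2542  0.08  ]
tray [0.5387 0.1816 0.006 ]
eyep [0.6156 0.0167 0.04  ]
lens [0.5331 0.0077 0.015 ]
box [ 0.463  -0.0034  0.02  ]
red [ 0.5526 -0.4087  0.03  ]
base [0.0584 0.0044 0.    ]
```

View pics/crop1.png

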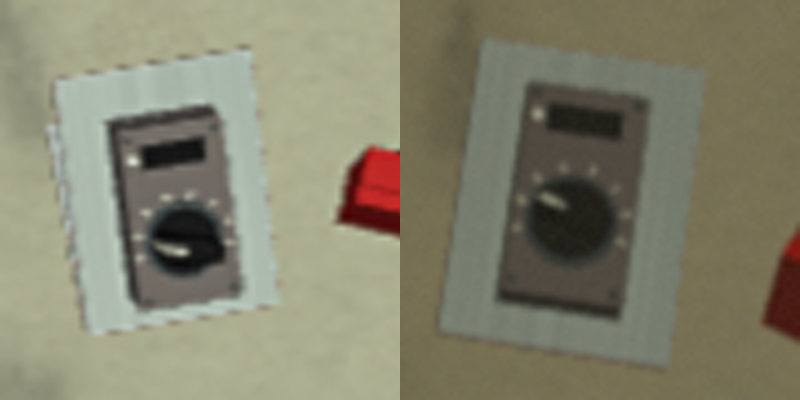

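The enlarged crop confirms the target. It's the grey unit on the pale panel, with its window end up-slope, away from the robot, and the pointer at about position 2–3. The red object at the right is the look-alike. Panel corners in crop pixels are (55,80), (250,48), (90,335) and (278,302).

```bash
python3 - <<'E'
from h import *
C=cam('top')
f=lambda u,v,z:onplane(C,(300+u/5-.4,175+v/5-.4),z)
tl,tr,bl,br=f(55,80,.077),f(250,48,.077),f(90,335,.0133),f(278,302,.0133)
print(tl,tr,bl,br); c=(tl+tr+bl+br)/4; print('stand',c)
for d in (tl-bl,tr-br): print('heading',np.degrees(np.arctan2(d[1],d[0])))
d=tl-tr; print(np.degrees(np.arctan2(-d[0],d[1])),np.linalg.norm(d),np.linalg.norm(tl-bl))
h=(tl+tr-bl-br)/2;th=np.arctan2(h[1],h[0])
# tray mask by difference from worktop colour (bluish grey)
I=cv2.imread('pics/top0.png')[190:265,150:215].astype(int)
m=((I[...,2]-I[...,0]<5)).astype(np.uint8)
cn=max(cv2.findContours(m,0,2)[0],key=cv2.contourArea)
r=cv2.minAreaRect(cn);print(r)
P=np.array([onplane(C,q+[150,190],.006) for q in cv2.boxPoints(r)]);print(P,P.mean(0))
for k in range(2):e=P[k+1]-P[k];print(np.linalg.norm(e),np.degrees(np.arctan2(e[1],e[0])))
s=bot.read_state();M=R.from_rotvec(s['tcp_rot']).as_matrix();print(M)
print('tool y heading',np.degrees(np.arctan2(M[1,1],M[0,1])))
for tgt in [np.array([c[0]-.06,c[1]-.0,.26])]: print('shift tool /0.5',M.T@(tgt-s['tool_pos'])/.5)
E
```

```text
[ 0.6142 -0.1876  0.077 ] [ 0.63   -0.2966  0.077 ] [ 0.4805 -0.207   0.0133] [ 0.497  -0.315   0.0133]
stand [ 0.5554 -0.2515  0.0452]
heading 8.25813227026047
heading 7.873738340665448
8.262721106244543 0.11016467042389227 0.14937846025690069
((31.89999771118164, 34.20000076293945), (45.887603759765625, 31.429216384887695), 84.5596694946289)
[[0.6056 0.2352 0.006 ]
 [0.6125 0.144  0.006 ]
 [0.4778 0.1297 0.006 ]
 [0.4712 0.2191 0.006 ]] [0.5418 0.182  0.006 ]
0.091476048328379 -85.7197730103378
0.13543404273446616 -173.9644720494259
[[-0.9291  0.3698 -0.0007]
 [ 0.3698  0.9291 -0.0016]
 [ 0.     -0.0017 -1.    ]]
tool y heading 68.29859197540932
shift tool /0.5 [-1.1066 -1.45   -0.057 ]
```

>>> {"api": "servo_tool", "payload": {"targets": [{"hand": -1, "x": -0.45, "y": -0.59, "z": -0.057, "roll": 0}, {"hand": -1, "x": -0.45, "y": -0.59, "z": -0.057, "roll": 0}, {"hand": -1, "x": -0.45, "y": -0.59, "z": -0.057, "roll": 0}, {"hand": -1, "x": -0.45, "y": -0.59, "z": -0.057, "roll": 0}, {"hand": -1, "x": -0.45, "y": -0.59, "z": -0.057, "roll": 0}, {"hand": -1, "x": -0.45, "y": -0.59, "z": -0.057, "roll": 0}, {"hand": -1, "x": -0.45, "y": -0.59, "z": -0.057, "roll": 0}, {"hand": -1, "x": -0.45, "y": -0.59, "z": -0.057, "roll": 0}, {"hand": -1, "x": -0.45, "y": -0.59, "z": -0.057, "roll": 0}, {"hand": -1, "x": -0.45, "y": -0.59, "z": -0.057, "roll": 0}]}}

```text
time: 0.98
tool_pos: [0.3509, 0.2644, 0.2602]
tcp_rot: [0.599, 3.082, -0.004]
wrist_force: [-0.5, 1.0, -0.5]
width: 1.003
grip_force: 0.0
```

>>> {"api": "servo_tool", "payload": {"targets": [{"hand": -1, "x": -0.45, "y": -0.59, "z": 0, "roll": 0}, {"hand": -1, "x": -0.45, "y": -0.59, "z": 0, "roll": 0}, {"hand": -1, "x": -0.45, "y": -0.59, "z": 0, "roll": 0}, {"hand": -1, "x": -0.45, "y": -0.59, "z": 0, "roll": 0}, {"hand": -1, "x": -0.45, "y": -0.59, "z": 0, "roll": 0}, {"hand": -1, "x": -0.45, "y": -0.59, "z": 0, "roll": 0}, {"hand": -1, "x": -0.45, "y": -0.59, "z": 0, "roll": 0}, {"hand": -1, "x": -0.45, "y": -0.59, "z": 0, "roll": 0}, {"hand": -1, "x": -0.45, "y": -0.59, "z": 0, "roll": 0}, {"hand": -1, "x": -0.45, "y": -0.59, "z": 0, "roll": 0}]}}

```text
time: 1.82
tool_pos: [0.4508, -0.093, 0.2597]
tcp_rot: [0.6, 3.082, -0.005]
wrist_force: [-0.2, 0.2, 0.3]
width: 1.001
grip_force: 0.0
```

>>> {"api": "servo_tool", "payload": {"targets": [{"hand": -1, "x": -0.207, "y": -0.27, "z": 0, "roll": -0.1656}, {"hand": -1, "x": -0.207, "y": -0.27, "z": 0, "roll": -0.1656}, {"hand": -1, "x": -0.207, "y": -0.27, "z": 0, "roll": -0.1656}, {"hand": -1, "x": -0.207, "y": -0.27, "z": 0, "roll": -0.1656}, {"hand": -1, "x": -0.207, "y": -0.27, "z": 0, "roll": -0.1656}, {"hand": -1, "x": -0.207, "y": -0.27, "z": 0, "roll": -0.1656}, {"hand": -1, "x": -0.207, "y": -0.27, "z": 0, "roll": -0.1656}, {"hand": -1, "x": -0.207, "y": -0.27, "z": 0, "roll": -0.1656}, {"hand": -1, "x": -0.207, "y": -0.27, "z": 0, "roll": -0.1656}]}}

```text
time: 2.57
tool_pos: [0.4956, -0.2496, 0.2597]
tcp_rot: [0.223, -3.133, -0.001]
wrist_force: [-0.4, 0.3, 0.2]
width: 1.0
grip_force: 0.0
```

```bash
python3 - <<'E'
from h import *
s=bot.read_state();cv2.imwrite('pics/w1.png',read_camera('wrist')[:,:,::-1])
M=R.from_rotvec(s['tcp_rot']).as_matrix();print(s['tool_pos'],M,np.degrees(np.arctan2(M[1,1],M[0,1])))
E
```

```text
[ 0.4956 -0.2496  0.2597] [[-0.9899 -0.1417 -0.0003]
 [-0.1417  0.9899  0.0006]
 [ 0.0002  0.0007 -1.    ]] 98.14713888841742
```

View pics/w1.png

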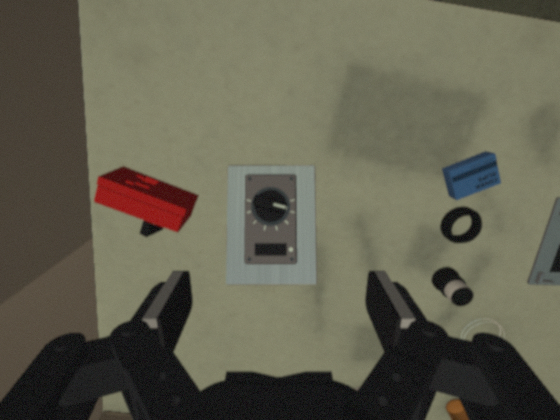

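The wrist view shows the unit square in the image: face corners near (246,174) and (298,264), the dial at (271,207) and the window at (271,249) on the up-slope side. The red look-alike is at (146,198).

```bash
python3 - <<'E'
from h import *
I=cv2.imread('pics/w1.png'); C=cam('wrist')
sub=I[155:295,220:325].astype(int)
m=(sub.sum(2)<330).astype(np.uint8); print(sub[70,8:20].sum(1),sub[70,26:40].sum(1))
m=cv2.morphologyEx(m,cv2.MORPH_CLOSE,np.ones((5,5),np.uint8))
cn=max(cv2.findContours(m,0,2)[0],key=cv2.contourArea); r=cv2.minAreaRect(cn);print(r)
B=cv2.boxPoints(r)+[220,155]
a=np.radians(25);th=np.radians(8.15);f=np.array([np.cos(th),np.sin(th),0]);y=np.array([-np.sin(th),np.cos(th),0])
ux=f*np.cos(a)+np.array([0,0,np.sin(a)]);un=-f*np.sin(a)+np.array([0,0,np.cos(a)])
pc=np.array([.5554,-.2515,.045])
P=np.array([onplane(C,b,n=un,p=pc+.034*un) for b in B])-pc
print('face corners in panel frame',np.c_[P@ux,P@y,P@un])
# dial bar line: white tip
w=sub.copy(); g=np.where((sub.min(2)>110)); 
print('panel edges', [ (np.array(q)) for q in []])
p2=sub.sum(2)>400
print(pc, 'unit c', pc+ux*(P@ux).mean()+y*(P@y).mean())
# white pointer
W=((sub[40:70,30:75].sum(2)>380)).astype(np.uint8)
n,l,st,ce=cv2.connectedComponentsWithStats(W)
print([(st[i][4],ce[i]+[250,195]) for i in range(1,n)])
E
```

```text
[402 405 400 400 411 410 400 404 409 406 404 398] [275 258 264 260 260 258 272 271 263 256 267 261 267 261]
((50.5, 64.0), (90.0, 53.0), 90.0)
face corners in panel frame [[-0.0558 -0.0291  0.034 ]
 [-0.0559  0.0325  0.034 ]
 [ 0.0474  0.0319  0.034 ]
 [ 0.0474 -0.0279  0.034 ]]
panel edges []
[ 0.5554 -0.2515  0.045 ] unit c [ 0.5513 -0.2502  0.0432]
[(np.int32(14), array([278.8571, 205.3571])), (np.int32(3), array([286.3333, 221.6667]))]
```

>>> {"api": "servo_tool", "payload": {"targets": [{"hand": -1, "x": -0.09, "y": -0.017, "z": 0.06, "roll": 0}, {"hand": -1, "x": -0.09, "y": -0.017, "z": 0.12, "roll": 0}, {"hand": -1, "x": -0.09, "y": -0.017, "z": 0.18, "roll": 0}, {"hand": -1, "x": -0.09, "y": -0.017, "z": 0.24, "roll": 0}, {"hand": -1, "x": -0.09, "y": -0.017, "z": 0.3, "roll": 0}, {"hand": -1, "x": -0.09, "y": -0.017, "z": 0.36, "roll": 0}, {"hand": -1, "x": -0.09, "y": -0.017, "z": 0.4, "roll": 0}, {"hand": -1, "x": -0.09, "y": -0.017, "z": 0.425, "roll": 0}, {"hand": -1, "x": -0.09, "y": -0.017, "z": 0.439, "roll": 0}, {"hand": -1, "x": -0.09, "y": -0.017, "z": 0.439, "roll": 0}]}}

```text
time: 3.45
tool_pos: [0.5408, -0.2522, 0.0392]
tcp_rot: [0.223, -3.132, -0.002]
wrist_force: [-0.3, -1.0, -0.2]
width: 1.0
grip_force: 0.0
```

>>> {"api": "servo_tool", "payload": {"targets": [{"hand": 0.0, "x": 0, "y": 0, "z": 0, "roll": 0}, {"hand": 0.0, "x": 0, "y": 0, "z": 0, "roll": 0}, {"hand": 0.3, "x": 0, "y": 0, "z": 0, "roll": 0}, {"hand": 1, "x": 0, "y": 0, "z": 0, "roll": 0}, {"hand": 1, "x": 0, "y": 0, "z": 0, "roll": 0}, {"hand": 1, "x": 0, "y": 0, "z": 0, "roll": 0}, {"hand": 1, "x": 0, "y": 0, "z": 0, "roll": 0}, {"hand": 1, "x": 0, "y": 0, "z": 0, "roll": 0}], "grip_force": 40}}

```text
time: 4.12
tool_pos: [0.543, -0.2534, 0.0426]
tcp_rot: [-0.221, 3.131, -0.001]
wrist_force: [0.1, 3.8, 7.0]
width: 0.702
grip_force: 46.5
```

>>> {"api": "servo_tool", "payload": {"targets": [{"hand": 1, "x": 0, "y": 0, "z": -0.004, "roll": 0}, {"hand": 1, "x": -0.006, "y": 0, "z": -0.007, "roll": 0}, {"hand": 1, "x": -0.012, "y": 0, "z": -0.0096, "roll": 0}, {"hand": 1, "x": -0.018, "y": 0, "z": -0.0124, "roll": 0}, {"hand": 1, "x": -0.024, "y": 0, "z": -0.0152, "roll": 0}, {"hand": 1, "x": -0.029, "y": 0, "z": -0.0176, "roll": 0}, {"hand": 1, "x": -0.029, "y": 0, "z": -0.0176, "roll": 0}, {"hand": 1, "x": -0.029, "y": 0, "z": -0.0176, "roll": 0}], "grip_force": 60}}

```text
time: 4.78
tool_pos: [0.5567, -0.2513, 0.0492]
tcp_rot: [-0.222, 3.132, -0.001]
wrist_force: [0.3, -1.0, -2.2]
width: 0.69
grip_force: 65.5
```

```bash
python3 - <<'E'
from h import *
s=bot.read_state();print(s['tool_pos'],s['tcp_rot'],s['wrist_force'])
for n in('side','wrist'): cv2.imwrite(f'pics/{n}2.png',read_camera(n)[:,:,::-1])
S=cv2.imread('pics/side2.png')
cv2.imwrite('pics/crop2.png',np.hstack([cv2.resize(S[200:290,310:400],(400,400),interpolation=2),cv2.resize(cv2.imread('pics/wrist2.png')[:,70:490],(400,400))]))
E
```

```text
[ 0.5567 -0.2513  0.0492] [-0.222   3.1325 -0.0007] [ 0.3373 -0.9955 -2.2477]
```

View pics/crop2.png

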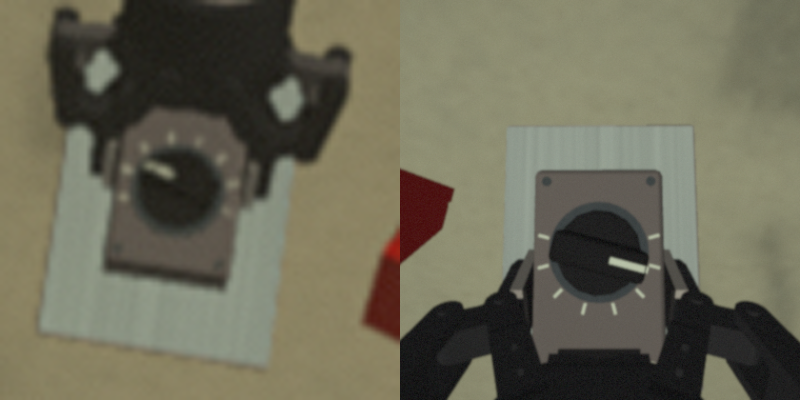

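The unit has slid up about 15 mm, and its pointer is on the second tick, so it stands at position 2. Next I'll lift it along the panel normal.

>>> {"api": "servo_tool", "payload": {"targets": [{"hand": 1, "x": 0.004, "y": 0, "z": -0.009, "roll": 0}, {"hand": 1, "x": 0.008, "y": 0, "z": -0.018, "roll": 0}, {"hand": 1, "x": 0.0125, "y": 0, "z": -0.027, "roll": 0}, {"hand": 1, "x": 0.017, "y": 0, "z": -0.036, "roll": 0}, {"hand": 1, "x": 0.021, "y": 0, "z": -0.045, "roll": 0}, {"hand": 1, "x": 0.025, "y": 0, "z": -0.054, "roll": 0}, {"hand": 1, "x": 0.025, "y": 0, "z": -0.1, "roll": 0}, {"hand": 1, "x": 0.025, "y": 0, "z": -0.15, "roll": 0}, {"hand": 1, "x": 0.025, "y": 0, "z": -0.2, "roll": 0}, {"hand": 1, "x": 0.025, "y": 0, "z": -0.2, "roll": 0}]}}

```text
time: 5.72
tool_pos: [0.5471, -0.2549, 0.1558]
tcp_rot: [-0.221, 3.124, -0.009]
wrist_force: [1.1, -0.6, -1.6]
width: 0.693
grip_force: 66.4
```

```bash
python3 - <<'E'
from h import *
s=bot.read_state();print(s['tool_pos'],s['tcp_rot'],s['wrist_force'],s['torque'])
for n in('side','wrist','top'): cv2.imwrite(f'pics/{n}3.png',read_camera(n)[:,:,::-1])
S=cv2.imread('pics/side3.png')
cv2.imwrite('pics/crop3.png',np.hstack([cv2.resize(S[150:300,280:430],(400,400),interpolation=2),cv2.resize(cv2.imread('pics/wrist3.png')[:,70:490],(400,400))]))
E
```

```text
[ 0.5471 -0.2549  0.1558] [-0.2213  3.1244 -0.009 ] [ 1.1405 -0.5577 -1.6398] [-0.0624 -0.1459  0.042 ]
```

View pics/crop3.png

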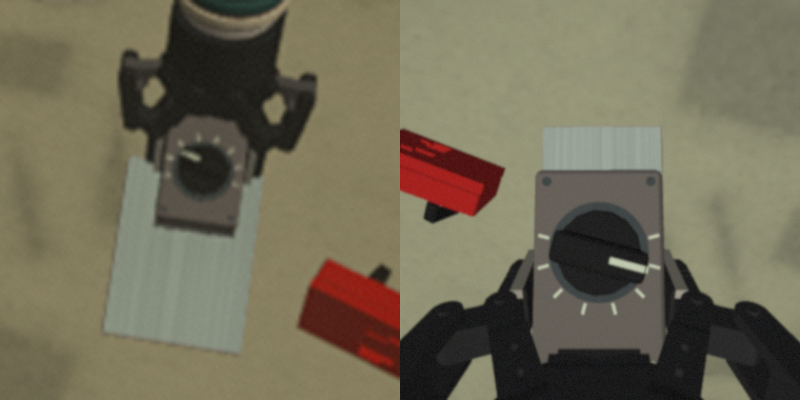

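>>> {"api": "servo_tool", "payload": {"targets": [{"hand": 1, "x": -0.02, "y": 0.05, "z": -0.045, "roll": 0}, {"hand": 1, "x": -0.035, "y": 0.11, "z": -0.045, "roll": 0}, {"hand": 1, "x": -0.05, "y": 0.17, "z": -0.045, "roll": 0}, {"hand": 1, "x": -0.065, "y": 0.23, "z": -0.045, "roll": 0}, {"hand": 1, "x": -0.085, "y": 0.29, "z": -0.045, "roll": 0}, {"hand": 1, "x": -0.105, "y": 0.35, "z": -0.045, "roll": 0}, {"hand": 1, "x": -0.1245, "y": 0.4235, "z": -0.045, "roll": 0}]}}

```text
time: 6.45
tool_pos: [0.5737, -0.0337, 0.1689]
tcp_rot: [0.22, -3.13, -0.0]
wrist_force: [1.5, -0.1, -3.6]
width: 0.691
grip_force: 67.0
```

>>> {"api": "servo_tool", "payload": {"targets": [{"hand": 1, "x": -0.02, "y": 0.07, "z": -0.045, "roll": 0.016}, {"hand": 1, "x": -0.04, "y": 0.14, "z": -0.045, "roll": 0.016}, {"hand": 1, "x": -0.06, "y": 0.21, "z": -0.045, "roll": 0.016}, {"hand": 1, "x": -0.08, "y": 0.28, "z": -0.045, "roll": 0.016}, {"hand": 1, "x": -0.1, "y": 0.34, "z": -0.045, "roll": 0.016}, {"hand": 1, "x": -0.115, "y": 0.39, "z": -0.045, "roll": 0.016}, {"hand": 1, "x": -0.1245, "y": 0.4235, "z": -0.045, "roll": 0.016}, {"hand": 1, "x": -0.1245, "y": 0.4235, "z": -0.045, "roll": 0.016}, {"hand": 1, "x": -0.1245, "y": 0.4235, "z": -0.045, "roll": 0.016}]}}

```text
time: 7.2
tool_pos: [0.6054, 0.1845, 0.1911]
tcp_rot: [0.146, -3.134, 0.002]
wrist_force: [-0.5, 0.2, -3.4]
width: 0.689
grip_force: 66.9
```

```bash
python3 - <<'E'
from h import *
s=bot.read_state();print(s['tool_pos'],s['tcp_rot'],s['wrist_force'],s['torque'])
cv2.imwrite('pics/w4.png',read_camera('wrist')[:,:,::-1])
E
```

```text
[0.6054 0.1845 0.1911] [ 0.1465 -3.1336  0.0021] [-0.4513  0.2064 -3.4109] [-0.0761 -0.0275  0.0212]
```

View pics/w4.png

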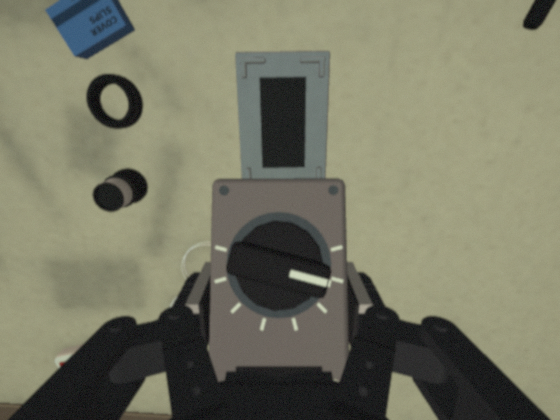

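The wrist view shows the tray ahead of the unit. Its near corners are (236,52) and (329,51), its dark floor patch spans (260,78)–(305,167), and the unit is still square in the fingers with the low edge at row 180.

```bash
python3 - <<'E'
from h import *
C=cam('wrist'); I=cv2.imread('pics/w4.png').astype(int)
sub=I[40:178,225:340]
m=(sub.sum(2)<150).astype(np.uint8)
cn=max(cv2.findContours(m,0,2)[0],key=cv2.contourArea);q=cv2.approxPolyDP(cn,4,True)[:,0]+[225,40];print(q.tolist())
P=np.array([onplane(C,p,.006) for p in q]);print(P,P.mean(0))
m=(sub[...,2]-sub[...,0]<4).astype(np.uint8)  # tray
rows=np.arange(15,130)
L=np.array([[np.where(m[r])[0].min()+225,r+40] for r in rows]);Rr=np.array([[np.where(m[r])[0].max()+225,r+40] for r in rows])
for nm,E in(('L',L),('R',Rr)):
    Q=np.array([onplane(C,p,.006) for p in E]); k=np.polyfit(Q[:,0],Q[:,1],1);
    for _ in range(2):
        e=abs(np.polyval(k,Q[:,0])-Q[:,1]); k=np.polyfit(Q[e<.002,0],Q[e<.002,1],1)
    print(nm,'heading',np.degrees(np.arctan(k[0])),'y at x=.542',np.polyval(k,.542))
cols=np.arange(20,95); T=np.array([[c+225,np.where(m[:,c])[0].min()+40] for c in cols]); Q=np.array([onplane(C,p,.006) for p in T]);k=np.polyfit(Q[:,1],Q[:,0],1)
print('near edge x at y=.18',np.polyval(k,.18),'heading',-np.degrees(np.arctan(k[0])))
# unit low face edge, tool frame
c=camera_info('wrist');T=np.array(c['T_tool_cam'])
z=c['fx']*.060/133; p=np.array([(278.5-c['cx'])/c['fx']*z,(180-c['cy'])/c['fy']*z,z]); print('low edge tool',T[:3,:3]@p+T[:3,3])
M=R.from_rotvec(bot.read_state()['tcp_rot']).as_matrix(); print(M)
E
```

```text
[[261, 79], [263, 165], [303, 165], [304, 78]]
[[0.5001 0.1568 0.006 ]
 [0.5853 0.1653 0.006 ]
 [0.5814 0.2083 0.006 ]
 [0.4953 0.199  0.006 ]] [0.5405 0.1824 0.006 ]
L heading 6.190053592990174 y at x=.542 0.13772567678374267
R heading 5.907402353826776 y at x=.542 0.2268675365290755
near edge x at y=.18 0.47435060186809547 heading 6.167175450967823
low edge tool [ 0.0521  0.0007 -0.0081]
[[-0.9957 -0.0921 -0.0042]
 [-0.0921  0.9957 -0.0017]
 [ 0.0043 -0.0013 -1.    ]]
```

>>> {"api": "servo_tool", "payload": {"targets": [{"hand": 1, "x": 0.05, "y": 0.007, "z": 0, "roll": -0.004}, {"hand": 1, "x": 0.11, "y": 0.007, "z": 0.03, "roll": -0.004}, {"hand": 1, "x": 0.154, "y": 0.007, "z": 0.08, "roll": -0.004}, {"hand": 1, "x": 0.154, "y": 0.007, "z": 0.13, "roll": -0.004}, {"hand": 1, "x": 0.154, "y": 0.007, "z": 0.18, "roll": -0.004}, {"hand": 1, "x": 0.154, "y": 0.007, "z": 0.23, "roll": -0.004}, {"hand": 1, "x": 0.154, "y": 0.007, "z": 0.265, "roll": -0.004}, {"hand": 1, "x": 0.154, "y": 0.007, "z": 0.28, "roll": -0.004}, {"hand": 1, "x": 0.154, "y": 0.007, "z": 0.28, "roll": -0.004}, {"hand": 1, "x": 0.154, "y": 0.007, "z": 0.28, "roll": -0.004}]}}

```text
time: 8.08
tool_pos: [0.5299, 0.1795, 0.0539]
tcp_rot: [0.161, -3.137, 0.001]
wrist_force: [-0.4, 0.5, -3.1]
width: 0.689
grip_force: 66.9
```

```bash
python3 - <<'E'
from h import *
s=bot.read_state();print(s['tool_pos'],s['tcp_rot'],s['wrist_force'],s['torque'])
M=R.from_rotvec(s['tcp_rot']).as_matrix(); f=np.array([.9945,.1045,0]);g=np.array([-.1045,.9945,0]);e=s['tool_pos']-[.542,.1823,.0]
print('tray frame',e@f,e@g,M[:,0]@f,M[:,0]@g, 'fwd heading',np.degrees(np.arctan2(-M[1,0],-M[0,0])))
E
```

```text
[0.5299 0.1795 0.0539] [ 0.1613 -3.1366  0.0005] [-0.4154  0.4729 -3.0965] [ 0.0089 -0.0596 -0.0093]
tray frame -0.012279018451038827 -0.0014756429057517623 -0.9999729876892042 0.0019383413591941429 fwd heading 5.887447563983723
```

>>> {"api": "servo_tool", "payload": {"targets": [{"hand": 1, "x": 0.004, "y": 0.002, "z": 0.01, "roll": 0}, {"hand": 1, "x": 0.004, "y": 0.002, "z": 0.02, "roll": 0}, {"hand": 1, "x": 0.004, "y": 0.002, "z": 0.03, "roll": 0}, {"hand": 1, "x": 0.004, "y": 0.002, "z": 0.038, "roll": 0}, {"hand": 1, "x": 0.004, "y": 0.002, "z": 0.045, "roll": 0}, {"hand": 1, "x": 0.004, "y": 0.002, "z": 0.05, "roll": 0}, {"hand": 1, "x": 0.004, "y": 0.002, "z": 0.05, "roll": 0}, {"hand": 1, "x": 0.004, "y": 0.002, "z": 0.05, "roll": 0}], "grip_force": 25}}

```text
time: 8.75
tool_pos: [0.5278, 0.1811, 0.0288]
tcp_rot: [0.163, -3.137, 0.0]
wrist_force: [-0.2, 0.2, -3.8]
width: 0.696
grip_force: 66.9
```

>>> {"api": "servo_tool", "payload": {"targets": [{"hand": 1, "x": -0.004, "y": 0, "z": 0.0035, "roll": 0}, {"hand": 1, "x": -0.0084, "y": 0, "z": 0.007, "roll": 0}, {"hand": 1, "x": -0.012, "y": 0, "z": 0.011, "roll": 0}, {"hand": 1, "x": -0.0158, "y": 0, "z": 0.0146, "roll": 0}, {"hand": 1, "x": -0.019, "y": 0, "z": 0.019, "roll": 0}, {"hand": 1, "x": -0.0228, "y": 0, "z": 0.0228, "roll": 0}, {"hand": 1, "x": -0.0228, "y": 0, "z": 0.0228, "roll": 0}], "grip_force": 25}}

```text
time: 9.33
tool_pos: [0.5393, 0.1824, 0.0187]
tcp_rot: [0.163, -3.136, 0.0]
wrist_force: [-4.2, -0.2, 5.1]
width: 0.693
grip_force: 68.0
```

```bash
python3 - <<'E'
from h import *
s=bot.read_state();print(s['tool_pos'],s['tcp_rot'],s['wrist_force'],s['torque'],s['grip_force'])
for n in('wrist','side'):cv2.imwrite(f'pics/{n}5.png',read_camera(n)[:,:,::-1])
S=cv2.imread('pics/side5.png')
cv2.imwrite('pics/crop5.png',np.hstack([cv2.resize(S[130:270,90:230],(400,400),interpolation=2),cv2.resize(cv2.imread('pics/wrist5.png')[:,70:490],(400,400))]))
E
```

```text
[0.5393 0.1824 0.0187] [ 0.1627 -3.136   0.0001] [-4.2137 -0.1916  5.0583] [-0.1064  1.1433 -0.0067] 67.99445867611212
```

View pics/crop5.png

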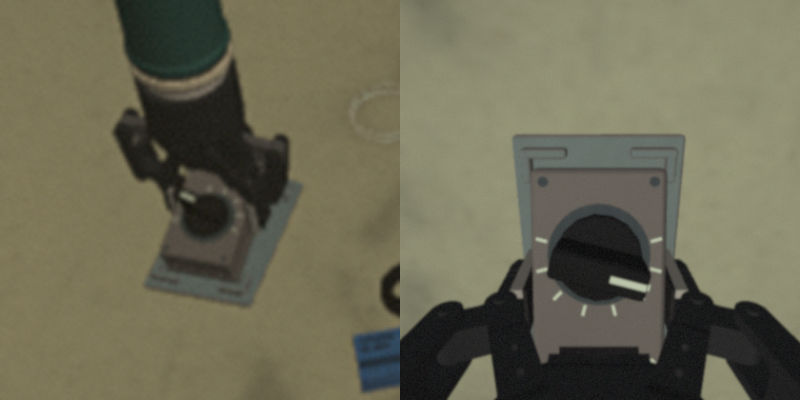

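The unit is inside the brackets and swivelling flat in the fingers, with a vertical force of about 8 N. I'll continue pressing it down.

>>> {"api": "servo_tool", "payload": {"targets": [{"hand": 1, "x": -0.003, "y": 0, "z": 0.004, "roll": 0}, {"hand": 1, "x": -0.006, "y": 0, "z": 0.009, "roll": 0}, {"hand": 1, "x": -0.008, "y": 0, "z": 0.013, "roll": 0}, {"hand": 1, "x": -0.01, "y": 0, "z": 0.017, "roll": 0}, {"hand": 1, "x": -0.011, "y": 0, "z": 0.021, "roll": 0}, {"hand": 1, "x": -0.011, "y": 0, "z": 0.021, "roll": 0}, {"hand": 1, "x": -0.011, "y": 0, "z": 0.021, "roll": 0}]}}

```text
time: 10.02
tool_pos: [0.5461, 0.1832, 0.009]
tcp_rot: [-0.163, 3.136, 0.0]
wrist_force: [-1.9, -0.9, 6.7]
width: 0.695
grip_force: 68.6
```

```bash
python3 - <<'E'
from h import *
s=bot.read_state();print(s['tool_pos'],s['tcp_rot'],s['wrist_force'],s['torque'],s['grip_force'])
for n in('wrist','side'):cv2.imwrite(f'pics/{n}6.png',read_camera(n)[:,:,::-1])
S=cv2.imread('pics/side6.png')
cv2.imwrite('pics/crop6.png',np.hstack([cv2.resize(S[130:270,90:230],(400,400),interpolation=2),cv2.resize(cv2.imread('pics/wrist6.png')[:,70:490],(400,400))]))
E
```

```text
[0.5461 0.1832 0.009 ] [-0.1629  3.1358  0.0004] [-1.9423 -0.8906  6.6797] [-0.1767  0.8229  0.0572] 68.6270949486061
```

View pics/crop6.png

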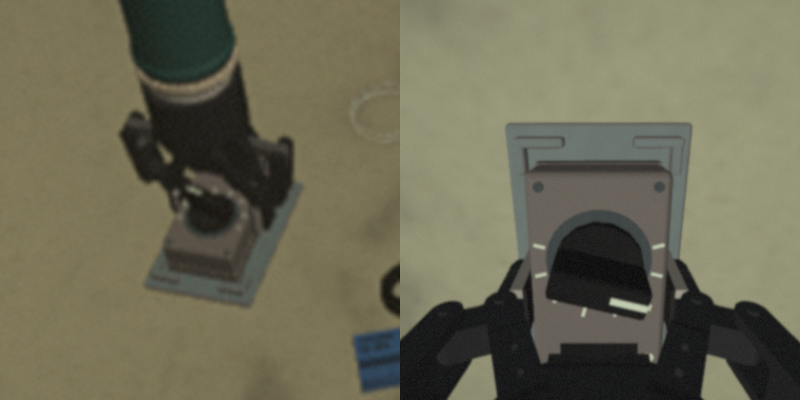

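>>> {"api": "servo_tool", "payload": {"targets": [{"hand": 1, "x": 0, "y": 0, "z": 0.003, "roll": 0}, {"hand": 1, "x": 0, "y": 0, "z": 0.006, "roll": 0}, {"hand": 1, "x": 0, "y": 0, "z": 0.008, "roll": 0}, {"hand": 1, "x": 0, "y": 0, "z": 0.008, "roll": 0}]}}

```text
time: 10.45
tool_pos: [0.5476, 0.1834, 0.0061]
tcp_rot: [-0.163, 3.133, 0.001]
wrist_force: [-0.5, -1.2, 8.8]
width: 0.69
grip_force: 69.4
```

```bash
python3 - <<'E'
from h import *
s=bot.read_state();print(s['tool_pos'],s['wrist_force'],s['torque'],s['grip_force'])
I=read_camera('wrist')[:,:,::-1];cv2.imwrite('pics/w7.png',I);C=cam('wrist',s)
# predicted face/back corners of a flat unit, low end, at TCP-based pose, vs brightness profile along low edge
f=np.array([.9945,.1045,0]);g=np.array([-.1045,.9945,0]);o=np.array([.542,.1823,.006])
for d in(-.004,0,.004):
    for n in(.034,0): print(d,n,proj(C,[o+(d-.052)*f+y*g+np.array([0,0,n]) for y in(-.03,.03)]).round(1).tolist())
J=I[:,200:360].astype(int); print([int(v) for v in J[130:190,75:85].sum(2).mean(1)])
E
```

```text
[0.5476 0.1834 0.0061] [-0.5262 -1.1965  8.8283] [-0.2438  0.7675  0.0325] 69.42810217326041
-0.004 0.034 [[191.9, 172.0], [358.0, 171.9]]
-0.004 0 [[211.3, 156.0], [340.2, 155.8]]
0 0.034 [[192.9, 182.8], [357.1, 182.7]]
0 0 [[211.9, 164.5], [339.7, 164.4]]
0.004 0.034 [[193.9, 193.3], [356.2, 193.2]]
0.004 0 [[212.5, 172.8], [339.1, 172.7]]
[331, 335, 338, 339, 339, 338, 339, 340, 338, 337, 337, 337, 337, 336, 338, 337, 338, 337, 336, 338, 341, 337, 339, 337, 338, 340, 337, 340, 340, 341, 341, 337, 340, 340, 337, 319, 275, 209, 184, 194, 233, 243, 212, 179, 171, 172, 171, 169, 175, 172, 175, 190, 205, 226, 244, 261, 267, 274, 283, 293]
```

```bash
python3 - <<'E'
from h import *
for f in('w4','wrist6','w7'):
    I=cv2.imread(f'pics/{f}.png').astype(int)
    print(f)
    for r in(176,182,188,194,200,215,235):
        m=(I[r,:,2]-I[r,:,0]>4)&(I[r].sum(1)<330)&(np.arange(560)>185)&(np.arange(560)<370)
        w=np.where(m)[0]; print(r,w.min(),w.max(),len(w))
I=cv2.imread('pics/w7.png')
cv2.imwrite('pics/c7.png',cv2.resize(I[100:300,180:380],(600,600),interpolation=2))
E
```

```text
w4Traceback (most recent call last):
  File "<stdin>", line 7, in <module>
    return umr_minimum(a, axis, None, out, keepdims, initial, where)
ValueError: zero-size array to reduction operation minimum which has no identity
```

```bash
python3 - <<'E'
from h import *
for f in('w4','wrist6','w7'):
    I=cv2.imread(f'pics/{f}.png').astype(int)
    print(f)
    for r in(184,190,196,204,212):
        g=cv2.GaussianBlur(I[r].astype(np.float32).reshape(1,-1,3),(5,1),0)[0]
        d=g[:,2]-g[:,0]   # unit is warm, tray cool
        print(r,[(c,int(g[c].sum()),int(d[c])) for c in list(range(188,218,3))+list(range(338,368,3))])
E
```

```text
w4
184 [(188, 434, 28), (191, 438, 30), (194, 446, 30), (197, 448, 31), (200, 449, 30), (203, 450, 30), (206, 453, 30), (209, 446, 30), (212, 375, 22), (215, 307, 14), (338, 304, 13), (341, 271, 12), (344, 314, 17), (347, 430, 28), (350, 447, 30), (353, 450, 30), (356, 452, 30), (359, 454, 29), (362, 454, 30), (365, 451, 31)]
190 [(188, 431, 29), (191, 433, 31), (194, 443, 29), (197, 444, 30), (200, 443, 30), (203, 445, 31), (206, 450, 31), (209, 449, 31), (212, 365, 21), (215, 304, 13), (338, 269, 5), (341, 275, 11), (344, 286, 16), (347, 440, 28), (350, 452, 31), (353, 455, 30), (356, 450, 29), (359, 449, 30), (362, 447, 30), (365, 444, 30)]
196 [(188, 445, 30), (191, 444, 30), (194, 443, 29), (197, 440, 29), (200, 450, 30), (203, 449, 30), (206, 445, 31), (209, 441, 30), (212, 349, 20), (215, 306, 12), (338, 309, 13), (341, 277, 11), (344, 284, 15), (347, 431, 28), (350, 453, 31), (353, 450, 31), (356, 446, 31), (359, 451, 31), (362, 454, 30), (365, 450, 30)]
204 [(188, 435, 30), (191, 439, 31), (194, 442, 31), (197, 444, 30), (200, 446, 30), (203, 451, 30), (206, 450, 30), (209, 
[... 3050 characters left out ...]
356, 238, 7), (359, 322, -2), (362, 337, -4), (365, 342, -3)]
204 [(188, 344, -2), (191, 336, -2), (194, 338, -1), (197, 337, -3), (200, 303, 5), (203, 296, 14), (206, 293, 13), (209, 273, 7), (212, 237, 1), (215, 242, 3), (338, 296, 12), (341, 251, 4), (344, 245, 1), (347, 276, 8), (350, 298, 14), (353, 262, 12), (356, 253, 6), (359, 333, -3), (362, 344, -3), (365, 339, -4)]
212 [(188, 347, 0), (191, 339, -3), (194, 340, -3), (197, 340, -3), (200, 315, 2), (203, 298, 13), (206, 300, 13), (209, 299, 14), (212, 296, 14), (215, 300, 15), (338, 300, 13), (341, 304, 14), (344, 304, 13), (347, 302, 15), (350, 295, 13), (353, 253, 10), (356, 264, 1), (359, 338, -4), (362, 339, -3), (365, 336, -2)]
```

```bash
cat > tilt.py <<'E'
from h import *
def tilt(I,rows,up=True):
    G=cv2.GaussianBlur(I.astype(np.float32),(3,7),0); d=G[...,2]-G[...,0]
    out=[]
    bg=np.median(d[rows[0]:rows[-1],188:195]); th=(bg+13)/2
    for r in rows:
        s=np.sign(d[r]-th)
        l=[c for c in range(190,216) if s[c]!=s[c+1]]; q=[c for c in range(340,368) if s[c]!=s[c+1]]
        if l and q:
            X=lambda c:c+(th-d[r,c])/(d[r,c+1]-d[r,c]); out.append((r,X(l[0]),X(q[-1])))
    o=np.array(out); a=np.polyfit(o[:,0],o[:,1],1);b=np.polyfit(o[:,0],o[:,2],1)
    v=(b[1]-a[1])/(a[0]-b[0]); c=camera_info('wrist');T=np.array(c['T_tool_cam'])
    D=T[:3,:3]@np.array([(np.polyval(a,v)-c['cx'])/c['fx'],(v-c['cy'])/c['fy'],1])
    D=D*(-np.sign(D[0])); return len(o),a,b,np.degrees(np.arctan2(-D[2],-D[0]))
if __name__=='__main__':
    for f,r0,r1 in(('w4',190,250),('wrist6',190,250),('wrist6',190,230),('w7',193,250),('w7',193,230)):
        try: print(f,*tilt(cv2.imread(f'pics/{f}.png'),range(r0,r1)))
        except Exception as e: print(f,e)
E
python3 tilt.py
```

```text
w4 60 [ -0.1626 245.3811] [  0.0222 340.7055] 42.23255822527892
wrist6 60 [ -0.235  248.5239] [  0.1749 324.3453] 57.21634953294733
wrist6 40 [ -0.2329 248.2006] [  0.3908 280.3532] 68.9665591104783
w7 57 [ -0.1176 224.6841] [  0.2577 304.3396] 55.37231008586964
w7 37 [  0.0884 181.5551] [  0.3142 292.4391] 42.94054501576257
```

>>> {"api": "servo_tool", "payload": {"targets": [{"hand": 1, "x": 0, "y": 0, "z": 0.002, "roll": 0}, {"hand": 1, "x": 0, "y": 0, "z": 0.004, "roll": 0}, {"hand": 1, "x": 0, "y": 0, "z": 0.004, "roll": 0}, {"hand": 1, "x": 0, "y": 0, "z": 0.004, "roll": 0}]}}

```text
time: 10.83
tool_pos: [0.5482, 0.1834, 0.005]
tcp_rot: [-0.163, 3.132, 0.001]
wrist_force: [-2.3, -1.8, 13.8]
width: 0.695
grip_force: 69.9
```

>>> {"api": "servo_tool", "payload": {"targets": [{"hand": -0.6, "x": 0, "y": 0, "z": -0.004, "roll": 0}, {"hand": -0.6, "x": 0, "y": 0, "z": -0.008, "roll": 0}, {"hand": -0.6, "x": 0, "y": 0, "z": -0.008, "roll": 0}, {"hand": -0.6, "x": 0, "y": 0, "z": -0.008, "roll": 0}, {"hand": -0.6, "x": 0, "y": 0, "z": -0.008, "roll": 0}]}}

```text
time: 11.25
tool_pos: [0.5447, 0.1829, 0.005]
tcp_rot: [0.163, -3.137, 0.0]
wrist_force: [0.0, 0.2, -0.2]
width: 0.799
grip_force: 0.0
```

```bash
python3 - <<'E'
from h import *
s=bot.read_state();print(s['tool_pos'],s['wrist_force'],s['torque'],s['grip_force'],s['width'])
I=read_camera('wrist')[:,:,::-1];cv2.imwrite('pics/w8.png',I)
for f in('w7','w8'):
    J=cv2.imread(f'pics/{f}.png').astype(int);print([int(v) for v in J[160:195,275:285].sum(2).mean(1)])
E
```

```text
[0.5447 0.1829 0.005 ] [ 0.0067  0.2021 -0.1799] [ 0.0223 -0.0188 -0.0158] 0.0 0.7990854815013102
[341, 337, 340, 340, 337, 319, 275, 209, 184, 194, 233, 243, 212, 179, 171, 172, 171, 169, 175, 172, 175, 190, 205, 226, 244, 261, 267, 274, 283, 293, 295, 298, 300, 299, 301]
[339, 340, 342, 335, 338, 341, 339, 342, 337, 339, 338, 326, 295, 237, 191, 173, 185, 218, 243, 231, 198, 173, 170, 171, 170, 172, 177, 174, 173, 179, 183, 196, 211, 236, 254]
```

```bash
python3 - <<'E'
from h import *
s=bot.read_state();C=cam('wrist',s)
f=np.array([.9945,.1045,0]);g=np.array([-.1045,.9945,0]);o=np.array([.542,.1823,.006])
for v,z in((174,.014),(181,.006),(192,.040)): print(v,(onplane(C,(279,v),z)-o)@f)
# tray near outer edge and side edges in this view
I=cv2.imread('pics/w8.png').astype(int)
col=I[90:165,275:285].mean(1);d=col[:,2]-col[:,0];r=90+int(np.where(d<8)[0][0]);print('tray near edge row',r,(onplane(C,(279,r),.006)-o)@f)
I=I.astype(np.float32)
for rr in(198,206): 
    g2=np.abs(np.gradient(cv2.GaussianBlur(I[rr].sum(1).reshape(1,-1),(5,1),0)[0])); print(rr,[(c,int(g2[c])) for c in range(170,390) if g2[c]>12 and g2[c]==g2[c-2:c+3].max()])
E
```

```text
174 -0.052513591044102005
181 -0.04732403287022874
192 -0.05167048411766736
tray near edge row 134 -0.06910560363184763
198 [(184, 23), (199, 12), (354, 17), (359, 31), (373, 33)]
206 [(185, 22), (199, 15), (208, 20), (219, 21), (338, 24), (349, 22), (354, 17), (358, 27), (372, 31)]
```

>>> {"api": "servo_tool", "payload": {"targets": [{"hand": -0.6, "x": 0, "y": 0, "z": -0.008, "roll": 0}, {"hand": -0.6, "x": 0, "y": 0, "z": -0.016, "roll": 0}, {"hand": -0.3, "x": 0, "y": 0, "z": -0.016, "roll": 0}, {"hand": -0.2, "x": 0, "y": 0, "z": -0.016, "roll": 0}, {"hand": -0.2, "x": 0, "y": 0, "z": -0.016, "roll": 0}, {"hand": -0.2, "x": 0, "y": 0, "z": -0.016, "roll": 0}, {"hand": -0.2, "x": 0, "y": 0, "z": -0.016, "roll": 0}], "grip_force": 20}}

```text
time: 11.88
tool_pos: [0.5455, 0.1832, 0.0142]
tcp_rot: [-0.163, 3.136, 0.001]
wrist_force: [-1.6, -0.1, 6.4]
width: 0.694
grip_force: 23.6
```

>>> {"api": "servo_tool", "payload": {"targets": [{"hand": -0.2, "x": 0, "y": 0, "z": 0, "roll": 0}, {"hand": -1, "x": 0, "y": 0, "z": 0, "roll": 0}, {"hand": -1, "x": 0, "y": 0, "z": 0, "roll": 0}, {"hand": -1, "x": 0, "y": 0, "z": 0, "roll": 0}, {"hand": -1, "x": 0, "y": 0, "z": 0, "roll": 0}, {"hand": -1, "x": 0, "y": 0, "z": 0, "roll": 0}, {"hand": -1, "x": 0, "y": 0, "z": 0, "roll": 0}]}}

```text
time: 12.47
tool_pos: [0.5446, 0.1828, 0.013]
tcp_rot: [0.163, -3.137, 0.0]
wrist_force: [0.4, -0.4, -0.5]
width: 1.002
grip_force: 0.0
```

>>> {"api": "servo_tool", "payload": {"targets": [{"hand": -1, "x": 0, "y": 0, "z": -0.03, "roll": 0}, {"hand": -1, "x": 0, "y": 0, "z": -0.08, "roll": 0}, {"hand": -1, "x": 0.03, "y": 0, "z": -0.14, "roll": 0}, {"hand": -1, "x": 0.07, "y": 0, "z": -0.2, "roll": 0}, {"hand": -1, "x": 0.12, "y": 0, "z": -0.26, "roll": 0}, {"hand": -1, "x": 0.12, "y": 0, "z": -0.26, "roll": 0}, {"hand": -1, "x": 0.12, "y": 0, "z": -0.26, "roll": 0}]}}

```text
time: 13.05
tool_pos: [0.486, 0.1772, 0.1457]
tcp_rot: [-0.163, 3.132, 0.002]
wrist_force: [0.9, 0.2, -0.9]
width: 1.001
grip_force: 0.0
```

```bash
python3 - <<'E'
from h import *
s=bot.read_state();print(s['tool_pos'],s['tcp_rot'],s['wrist_force'])
I=read_camera('wrist')[:,:,::-1];cv2.imwrite('pics/w9.png',I);C=cam('wrist',s)
f=np.array([.9945,.1045,0]);g=np.array([-.1045,.9945,0]);o=np.array([.542,.1823,.006])
pr=lambda x,y,z:proj(C,[o+x*f+y*g+np.array([0,0,z])])[0].round().tolist()
print('face',[pr(a,b,.034) for a in(-.052,.052) for b in(-.03,.03)],'dial',pr(-.014,0,.061))
u,v=map(int,pr(0,0,.034)); cv2.imwrite('pics/c9.png',cv2.resize(I[max(0,v-100):v+100,u-120:u+120],(720,600),interpolation=2));print(u-120,max(0,v-100),I.shape)
E
```

```text
[0.486  0.1772 0.1457] [-0.1633  3.132   0.0021] [ 0.9207  0.2198 -0.8998]
face [[242.0, 211.0], [312.0, 211.0], [246.0, 312.0], [308.0, 312.0]] dial [277.0, 266.0]
157 165 (420, 560, 3)
```

View pics/c9.png

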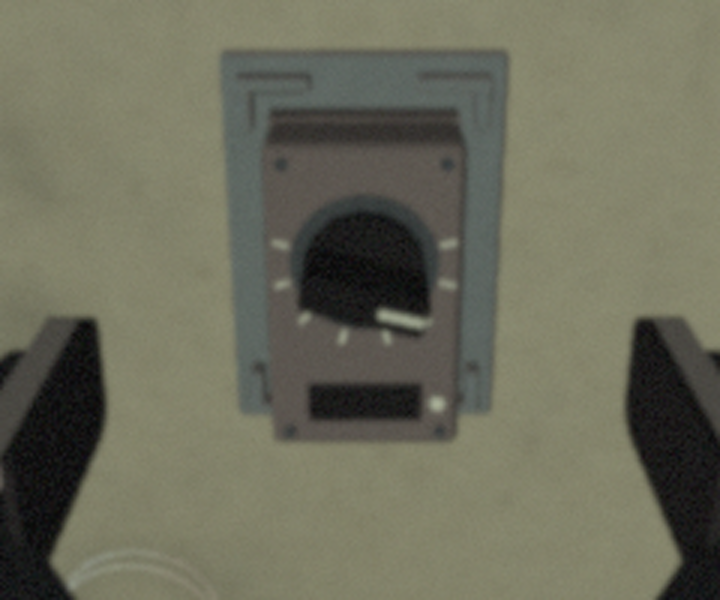

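The crop shows the unit face up between the brackets. Face corners in crop pixels are near (268,143), (465,143), (275,437) and (457,437), and the tray's are (221,50), (509,50), (238,412) and (490,412). The bar still points at position 2. I'll check flatness with PnP on both outlines.

```bash
python3 - <<'E'
from h import *
s=bot.read_state();C=cam('wrist',s);c=C[0];K=np.array([[c['fx'],0,c['cx']],[0,c['fy'],c['cy']],[0,0,1.]])
def pnp(L,W,px):
    ob=np.array([[-L,-W,0],[-L,W,0],[L,-W,0],[L,W,0]])/2.
    im=np.array(px,float)/3+[157,165]
    # object here: x fwd, y image right(left in world)
    ok,r,t=cv2.solvePnP(ob,im,K,None); Rw=C[2]@cv2.Rodrigues(r)[0]; p=C[1]+C[2]@t[:,0]
    e=cv2.projectPoints(ob,r,t,K,None)[0][:,0]-im
    return p,Rw,np.abs(e).max()
f=np.array([.9945,.1045,0]);g=np.array([-.1045,.9945,0])
for n,a in(('unit',(.104,.06,[(267,140),(466,140),(275,440),(457,440)])),('tray',(.136,.092,[(220,50),(509,50),(238,412),(491,412)]))):
    p,Rw,e=pnp(*a); print(n,p,'x axis',Rw[:,0],'z',Rw[:,2],e,'tray d',(p-[.542,.1823,0])@f,(p-[.542,.1823,0])@g,np.degrees(np.arctan2(Rw[1,0],Rw[0,0])))
E
```

```text
unit [0.5454 0.1844 0.029 ] x axis [0.9931 0.1027 0.0567] z [-0.0566 -0.0038  0.9984] 0.21644669721484888 tray d 0.0036400079349098386 0.0016831421958377313 5.903251158211878
tray [0.54   0.1832 0.0021] x axis [0.9946 0.1038 0.0064] z [-0.0064 -0.0003  1.    ] 0.25085963801166145 tray d -0.0019171107812690717 0.0011232019754451993 5.957187356285175
```

>>> {"api": "servo_tool", "payload": {"targets": [{"hand": 1, "x": -0.06, "y": 0, "z": 0, "roll": 0}, {"hand": 1, "x": -0.12, "y": 0, "z": 0, "roll": 0}, {"hand": 1, "x": -0.18, "y": 0, "z": 0, "roll": 0}, {"hand": 1, "x": -0.2, "y": 0, "z": 0.03, "roll": 0}, {"hand": 1, "x": -0.2, "y": 0, "z": 0.08, "roll": 0}, {"hand": 1, "x": -0.2, "y": 0, "z": 0.13, "roll": 0}, {"hand": 1, "x": -0.2, "y": 0, "z": 0.17, "roll": 0}, {"hand": 1, "x": -0.2, "y": 0, "z": 0.19, "roll": 0}, {"hand": 1, "x": -0.2, "y": 0, "z": 0.19, "roll": 0}, {"hand": 1, "x": -0.2, "y": 0, "z": 0.19, "roll": 0}]}}

```text
time: 13.93
tool_pos: [0.5838, 0.1867, 0.0464]
tcp_rot: [0.163, -3.134, 0.001]
wrist_force: [-0.4, -0.1, -1.1]
width: 0.003
grip_force: 0.0
```

>>> {"api": "servo_tool", "payload": {"targets": [{"hand": 1, "x": 0, "y": 0, "z": 0.005, "roll": 0}, {"hand": 1, "x": 0, "y": 0, "z": 0.01, "roll": 0}, {"hand": 1, "x": 0, "y": 0, "z": 0.01, "roll": 0}]}}

```text
time: 14.18
tool_pos: [0.5854, 0.1873, 0.0442]
tcp_rot: [-0.163, 3.135, 0.001]
wrist_force: [-0.0, 0.5, -0.2]
width: -0.001
grip_force: 0.0
```

>>> {"api": "servo_tool", "payload": {"targets": [{"hand": 1, "x": 0, "y": 0, "z": 0.003, "roll": 0}, {"hand": 1, "x": 0, "y": 0, "z": 0.003, "roll": 0}, {"hand": 1, "x": 0, "y": 0, "z": 0.003, "roll": 0}]}}

```text
time: 14.43
tool_pos: [0.5847, 0.1871, 0.0422]
tcp_rot: [-0.163, 3.137, 0.0]
wrist_force: [-1.1, 0.1, 0.7]
width: -0.006
grip_force: 0.0
```

>>> {"api": "servo_tool", "payload": {"targets": [{"hand": 1, "x": 0, "y": 0, "z": 0.003, "roll": 0}, {"hand": 1, "x": 0, "y": 0, "z": 0.003, "roll": 0}, {"hand": 1, "x": 0, "y": 0, "z": 0.003, "roll": 0}]}}

```text
time: 14.68
tool_pos: [0.5845, 0.187, 0.0401]
tcp_rot: [0.163, -3.137, 0.0]
wrist_force: [-1.3, -0.2, -0.7]
width: 0.002
grip_force: 0.0
```

>>> {"api": "servo_tool", "payload": {"targets": [{"hand": 1, "x": 0, "y": 0, "z": 0.003, "roll": 0}, {"hand": 1, "x": 0, "y": 0, "z": 0.003, "roll": 0}, {"hand": 1, "x": 0, "y": 0, "z": 0.003, "roll": 0}]}}

```text
time: 14.93
tool_pos: [0.5845, 0.187, 0.0401]
tcp_rot: [0.163, -3.137, 0.0]
wrist_force: [-3.7, -2.0, 8.1]
width: 0.001
grip_force: 4.2
```

Contact came at z = 0.0401, and the face of a flat unit is at 0.040, so it lies flat. Next is the dial: it stands at position 2 and needs 120° clockwise.

>>> {"api": "servo_tool", "payload": {"targets": [{"hand": 1, "x": 0, "y": 0, "z": -0.03, "roll": 0}, {"hand": 0, "x": 0, "y": 0, "z": -0.09, "roll": 0}, {"hand": -1, "x": 0, "y": 0, "z": -0.15, "roll": 0}, {"hand": -1, "x": 0.06, "y": 0, "z": -0.18, "roll": 0}, {"hand": -1, "x": 0.114, "y": 0, "z": -0.18, "roll": 0}, {"hand": -1, "x": 0.114, "y": 0, "z": -0.18, "roll": 0}, {"hand": -1, "x": 0.114, "y": 0, "z": -0.18, "roll": 0}]}}

```text
time: 15.52
tool_pos: [0.5267, 0.181, 0.1288]
tcp_rot: [-0.164, 3.137, -0.0]
wrist_force: [0.7, 0.0, -0.9]
width: 0.846
grip_force: 0.0
```

>>> {"api": "servo_tool", "payload": {"targets": [{"hand": -1, "x": 0, "y": 0, "z": 0, "roll": -0.21}, {"hand": -1, "x": 0, "y": 0, "z": 0, "roll": -0.21}, {"hand": -1, "x": 0, "y": 0, "z": 0, "roll": -0.21}, {"hand": -1, "x": 0, "y": 0, "z": 0, "roll": -0.21}, {"hand": -1, "x": 0, "y": 0, "z": 0, "roll": -0.21}, {"hand": -1, "x": 0, "y": 0, "z": 0, "roll": -0.21}, {"hand": -1, "x": 0, "y": 0, "z": 0, "roll": -0.21}]}}

```text
time: 16.1
tool_pos: [0.5287, 0.1812, 0.1282]
tcp_rot: [1.171, -2.915, 0.0]
wrist_force: [0.3, -0.2, -0.1]
width: 1.0
grip_force: 0.0
```

>>> {"api": "servo_tool", "payload": {"targets": [{"hand": -1, "x": 0, "y": 0, "z": 0, "roll": -0.207}, {"hand": -1, "x": 0, "y": 0, "z": 0, "roll": -0.207}, {"hand": -1, "x": 0, "y": 0, "z": 0, "roll": -0.207}, {"hand": -1, "x": 0, "y": 0, "z": 0, "roll": -0.207}, {"hand": -1, "x": 0, "y": 0, "z": 0, "roll": -0.207}, {"hand": -1, "x": 0, "y": 0, "z": 0, "roll": -0.207}, {"hand": -1, "x": 0, "y": 0, "z": 0, "roll": -0.207}, {"hand": -1, "x": 0, "y": 0, "z": 0, "roll": -0.207}]}}

```text
time: 16.77
tool_pos: [0.5185, 0.2057, 0.1265]
tcp_rot: [1.981, -2.419, 0.073]
wrist_force: [-0.0, -0.7, 0.2]
width: 0.999
grip_force: 0.0
```

```bash
python3 - <<'E'
from h import *
s=bot.read_state();M=R.from_rotvec(s['tcp_rot']).as_matrix()
print(s['q'],s['tool_pos'],M,np.degrees(np.arctan2(M[1,1],M[0,1])))
print('shift/0.5',M.T@(np.array([.5286,.1809,.051])-s['tool_pos'])/.5)
E
```

```text
[ 0.3634  0.1336  1.9631 -0.0565  1.0441 -2.5509] [0.5185 0.2057 0.1265] [[-0.1979 -0.98    0.0188]
 [-0.9794  0.1969 -0.0451]
 [ 0.0405 -0.0273 -0.9988]] 168.63814112784044
shift/0.5 [ 0.0384 -0.0255  0.1535]
```

>>> {"api": "servo_tool", "payload": {"targets": [{"hand": -1, "x": 0, "y": 0, "z": 0, "roll": 0.05}, {"hand": -1, "x": 0, "y": 0, "z": 0, "roll": 0.05}, {"hand": -1, "x": 0, "y": 0, "z": 0, "roll": 0.05}, {"hand": -1, "x": 0, "y": 0, "z": 0, "roll": 0.05}, {"hand": -1, "x": 0, "y": 0, "z": 0, "roll": 0.05}, {"hand": -1, "x": 0, "y": 0, "z": 0, "roll": 0.05}]}}

```text
time: 17.27
tool_pos: [0.5186, 0.2051, 0.1268]
tcp_rot: [1.787, -2.571, 0.075]
wrist_force: [-0.6, -0.4, -0.2]
width: 0.999
grip_force: 0.0
```

```bash
cat > st.py <<'E'
from h import *
import sys
s=bot.read_state();M=R.from_rotvec(s['tcp_rot']).as_matrix()
print(s['q'],s['tool_pos'],M,np.degrees(np.arctan2(M[1,1],M[0,1])))
print('shift/0.5',M.T@(np.array([.5286,.1809,.051])-s['tool_pos'])/.5, s['wrist_force'],s['torque'])
E
python3 st.py
```

```text
[ 0.3623  0.1328  1.9633 -0.0565  1.0442 -2.3951] [0.5186 0.2051 0.1268] [[-0.3487 -0.937   0.0191]
 [-0.9366  0.3476 -0.045 ]
 [ 0.0355 -0.0336 -0.9988]] 159.64764192022776
shift/0.5 [ 0.0329 -0.0305  0.1541] [-0.5719 -0.4038 -0.179 ] [ 0.0388  0.0138 -0.0021]
```

>>> {"api": "servo_tool", "payload": {"targets": [{"hand": -1, "x": 0.033, "y": -0.0305, "z": 0, "roll": -0.016}, {"hand": -1, "x": 0.033, "y": -0.0305, "z": 0.03, "roll": -0.016}, {"hand": -1, "x": 0.033, "y": -0.0305, "z": 0.07, "roll": -0.016}, {"hand": -1, "x": 0.033, "y": -0.0305, "z": 0.11, "roll": -0.016}, {"hand": -1, "x": 0.033, "y": -0.0305, "z": 0.14, "roll": -0.016}, {"hand": -1, "x": 0.033, "y": -0.0305, "z": 0.152, "roll": -0.016}, {"hand": -1, "x": 0.033, "y": -0.0305, "z": 0.152, "roll": -0.016}, {"hand": -1, "x": 0.033, "y": -0.0305, "z": 0.152, "roll": -0.016}]}}

```text
time: 17.93
tool_pos: [0.5286, 0.1812, 0.0522]
tcp_rot: [1.85, -2.524, 0.074]
wrist_force: [0.3, -0.8, -0.7]
width: 0.997
grip_force: 0.0
```

```bash
python3 st.py
```

```text
[ 0.316   0.2235  2.0148 -0.0622  0.9001 -2.4815] [0.5286 0.1812 0.0522] [[-0.3011 -0.9534  0.0191]
 [-0.9529  0.3    -0.045 ]
 [ 0.0372 -0.0317 -0.9988]] 162.53329658915573
shift/0.5 [ 0.0005 -0.0001  0.0025] [ 0.2609 -0.7605 -0.6856] [ 0.0598  0.0644 -0.0142]
```

Now I'll close gently on the bar.

>>> {"api": "servo_tool", "payload": {"targets": [{"hand": 0.0, "x": 0, "y": 0, "z": 0, "roll": 0}, {"hand": 0.4, "x": 0, "y": 0, "z": 0, "roll": 0}, {"hand": 0.4, "x": 0, "y": 0, "z": 0, "roll": 0}, {"hand": 0.6, "x": 0, "y": 0, "z": 0, "roll": 0}, {"hand": 0.7, "x": 0, "y": 0, "z": 0, "roll": 0}, {"hand": 0.8, "x": 0, "y": 0, "z": 0, "roll": 0}, {"hand": 0.9, "x": 0, "y": 0, "z": 0, "roll": 0}, {"hand": 1, "x": 0, "y": 0, "z": 0, "roll": 0}, {"hand": 1, "x": 0, "y": 0, "z": 0, "roll": 0}, {"hand": 1, "x": 0, "y": 0, "z": 0, "roll": 0}], "grip_force": 30}}

```text
time: 18.77
tool_pos: [0.5289, 0.1813, 0.0525]
tcp_rot: [1.851, -2.525, 0.075]
wrist_force: [0.1, 0.1, 3.5]
width: 0.133
grip_force: 33.1
```

```bash
python3 st.py
```

```text
[ 0.316   0.223   2.0146 -0.0623  0.8997 -2.4813] [0.5289 0.1813 0.0525] [[-0.3013 -0.9533  0.02  ]
 [-0.9528  0.3002 -0.0447]
 [ 0.0366 -0.0326 -0.9988]] 162.52318049950085
shift/0.5 [0.0009 0.0004 0.0031] [0.1311 0.1009 3.4558] [-0.0171  0.085   0.0479]
```

The width reads 11.3 mm, so the bar is gripped and aligned. I'll turn clockwise in stages.

>>> {"api": "servo_tool", "payload": {"targets": [{"hand": 1, "x": 0, "y": 0, "z": 0, "roll": 0.025}, {"hand": 1, "x": 0, "y": 0, "z": 0, "roll": 0.05}, {"hand": 1, "x": 0, "y": 0, "z": 0, "roll": 0.075}, {"hand": 1, "x": 0, "y": 0, "z": 0, "roll": 0.1}, {"hand": 1, "x": 0, "y": 0, "z": 0, "roll": 0.125}, {"hand": 1, "x": 0, "y": 0, "z": 0, "roll": 0.15}, {"hand": 1, "x": 0, "y": 0, "z": 0, "roll": 0.175}, {"hand": 1, "x": 0, "y": 0, "z": 0, "roll": 0.2}, {"hand": 1, "x": 0, "y": 0, "z": 0, "roll": 0.225}, {"hand": 1, "x": 0, "y": 0, "z": 0, "roll": 0.25}]}}

```text
time: 19.6
tool_pos: [0.5287, 0.1813, 0.0527]
tcp_rot: [-0.738, 3.044, -0.075]
wrist_force: [-0.4, -0.7, 6.0]
width: 0.135
grip_force: 34.2
```

```bash
python3 st.py
```

```text
[ 0.3161  0.2228  2.0146 -0.062   0.9005 -1.692 ] [0.5287 0.1813 0.0527] [[-0.889  -0.4575  0.0194]
 [-0.4579  0.8879 -0.0447]
 [ 0.0032 -0.0486 -0.9988]] 117.25867546790319
shift/0.5 [ 0.0005 -0.0006  0.0033] [-0.3667 -0.7082  5.9768] [0.0539 0.423  0.049 ]
```

>>> {"api": "servo_tool", "payload": {"targets": [{"hand": 1, "x": 0, "y": 0, "z": 0, "roll": 0.025}, {"hand": 1, "x": 0, "y": 0, "z": 0, "roll": 0.05}, {"hand": 1, "x": 0, "y": 0, "z": 0, "roll": 0.075}, {"hand": 1, "x": 0, "y": 0, "z": 0, "roll": 0.1}, {"hand": 1, "x": 0, "y": 0, "z": 0, "roll": 0.125}, {"hand": 1, "x": 0, "y": 0, "z": 0, "roll": 0.15}, {"hand": 1, "x": 0, "y": 0, "z": 0, "roll": 0.175}, {"hand": 1, "x": 0, "y": 0, "z": 0, "roll": 0.2}, {"hand": 1, "x": 0, "y": 0, "z": 0, "roll": 0.2}]}}

```text
time: 20.35
tool_pos: [0.5292, 0.1821, 0.0527]
tcp_rot: [0.237, 3.108, -0.065]
wrist_force: [1.1, 2.5, 3.6]
width: 0.128
grip_force: 32.9
```

```bash
python3 st.py
```

```text
[ 0.3164  0.2229  2.0143 -0.0607  0.8991 -1.0647] [0.5292 0.1821 0.0527] [[-0.9882  0.1519  0.0207]
 [ 0.1509  0.9876 -0.0432]
 [-0.027  -0.0396 -0.9989]] 81.25398852178797
shift/0.5 [ 0.0009 -0.0023  0.0035] [1.0885 2.5393 3.6346] [ 0.7509  0.0167 -0.1389]
```

>>> {"api": "servo_tool", "payload": {"targets": [{"hand": 1, "x": 0, "y": 0, "z": 0, "roll": 0.025}, {"hand": 1, "x": 0, "y": 0, "z": 0, "roll": 0.05}, {"hand": 1, "x": 0, "y": 0, "z": 0, "roll": 0.075}, {"hand": 1, "x": 0, "y": 0, "z": 0, "roll": 0.1}, {"hand": 1, "x": 0, "y": 0, "z": 0, "roll": 0.125}, {"hand": 1, "x": 0, "y": 0, "z": 0, "roll": 0.15}, {"hand": 1, "x": 0, "y": 0, "z": 0, "roll": 0.175}, {"hand": 1, "x": 0, "y": 0, "z": 0, "roll": 0.185}, {"hand": 1, "x": 0, "y": 0, "z": 0, "roll": 0.185}]}}

```text
time: 21.1
tool_pos: [0.5291, 0.1817, 0.0526]
tcp_rot: [1.108, 2.902, -0.053]
wrist_force: [0.5, 0.6, 4.5]
width: 0.131
grip_force: 31.7
```

```bash
python3 st.py; python3 - <<'E'
from h import *
cv2.imwrite('pics/w10.png',read_camera('wrist')[:,:,::-1])
E
```

```text
[ 0.3162  0.223   2.0145 -0.0616  0.8993 -0.4867] [0.5291 0.1817 0.0526] [[-0.745   0.6668  0.0204]
 [ 0.6656  0.745  -0.044 ]
 [-0.0446 -0.0192 -0.9988]] 48.17008135590283
shift/0.5 [-0.0002 -0.0017  0.0033] [0.5348 0.6328 4.4817] [ 0.4178  0.0498 -0.0926]
```

>>> {"api": "servo_tool", "payload": {"targets": [{"hand": 0.6, "x": 0, "y": 0, "z": 0, "roll": 0}, {"hand": 0.2, "x": 0, "y": 0, "z": 0, "roll": 0}, {"hand": -1, "x": 0, "y": 0, "z": 0, "roll": 0}, {"hand": -1, "x": 0, "y": 0, "z": 0, "roll": 0}, {"hand": -1, "x": 0, "y": 0, "z": 0, "roll": 0}, {"hand": -1, "x": 0, "y": 0, "z": 0, "roll": 0}]}}

```text
time: 21.65
tool_pos: [0.5281, 0.181, 0.0517]
tcp_rot: [1.108, 2.903, -0.056]
wrist_force: [0.3, 0.2, -0.0]
width: 0.898
grip_force: 0.0
```

>>> {"api": "servo_tool", "payload": {"targets": [{"hand": -1, "x": 0, "y": 0, "z": -0.04, "roll": 0}, {"hand": -1, "x": 0, "y": 0, "z": -0.1, "roll": 0}, {"hand": -1, "x": 0, "y": 0, "z": -0.16, "roll": 0}, {"hand": -1, "x": 0, "y": 0, "z": -0.22, "roll": -0.04}, {"hand": -1, "x": 0, "y": 0, "z": -0.22, "roll": -0.08}, {"hand": -1, "x": 0, "y": 0, "z": -0.22, "roll": -0.12}, {"hand": -1, "x": 0, "y": 0, "z": -0.22, "roll": -0.16}, {"hand": -1, "x": 0, "y": 0, "z": -0.22, "roll": -0.2}, {"hand": -1, "x": 0, "y": 0, "z": -0.22, "roll": -0.265}, {"hand": -1, "x": 0, "y": 0, "z": -0.22, "roll": -0.265}]}}

```text
time: 22.48
tool_pos: [0.5262, 0.1861, 0.1618]
tcp_rot: [-0.17, 3.12, -0.072]
wrist_force: [0.2, -0.7, -0.8]
width: 1.001
grip_force: 0.0
```

>>> {"api": "servo_tool", "payload": {"targets": [{"hand": -1, "x": 0.04, "y": 0, "z": -0.02, "roll": 0}, {"hand": -1, "x": 0.12, "y": 0, "z": -0.02, "roll": 0}, {"hand": -1, "x": 0.12, "y": 0, "z": -0.02, "roll": 0}, {"hand": -1, "x": 0.12, "y": 0, "z": -0.02, "roll": 0}, {"hand": -1, "x": 0.12, "y": 0, "z": -0.02, "roll": 0}]}}

```text
time: 22.9
tool_pos: [0.4667, 0.1805, 0.1713]
tcp_rot: [-0.161, 3.119, -0.071]
wrist_force: [0.0, 0.5, 0.8]
width: 1.002
grip_force: 0.0
```

```bash
python3 st.py; python3 - <<'E'
from h import *
s=bot.read_state();I=read_camera('wrist')[:,:,::-1].copy();cv2.imwrite('pics/w11.png',I);C=cam('wrist',s)
o=np.array([.542,.1823,.006]);u,v=proj(C,[o+[0,0,.034]])[0];print(u,v)
u,v=int(u),int(v);x0,y0=u-80,max(0,v-90);S=I[y0:v+90,x0:u+80].astype(int)
# unit: warm & dark-ish
m=((S[...,2]-S[...,0]>3)&(S[...,2]-S[...,0]<19)&(S.sum(2)<340)&(S.sum(2)>150)).astype(np.uint8)
m=cv2.morphologyEx(m,cv2.MORPH_CLOSE,np.ones((3,3),np.uint8))
cn=max(cv2.findContours(m,0,2)[0],key=cv2.contourArea);r=cv2.minAreaRect(cn)
B=cv2.boxPoints(r)+[x0,y0];P=np.array([onplane(C,b,.04) for b in B]);print('unit',r,P,P.mean(0))
for k in(0,1):e=P[k+1]-P[k];print(np.linalg.norm(e),np.degrees(np.arctan2(e[1],e[0])))
W=(S.sum(2)>370)&(S.max(2)-S.min(2)<40)
hull=np.zeros(m.shape,np.uint8);cv2.fillConvexPoly(hull,cv2.convexHull(cn),1);W=(W&(cv2.erode(hull,np.ones((3,3)))>0)).astype(np.uint8)
n,l,st,ce=cv2.connectedComponentsWithStats(W)
q=P.mean(0)
for i in range(1,n):
    if st[i][4]>2:
        for z in (.04,.067):
            d=onplane(C,ce[i]+[x0,y0],z)-[q[0]-.0139,q[1]-.0015,z]; print(st[i],(ce[i]+[x0,y0]).round(1),z,'r',np.hypot(*d[:2]).round(4),'ang rel tray',(np.degrees(np.arctan2(d[1],d[0]))-6).round(1))
E
```

```text
[ 0.3534 -0.0221  2.0381 -0.0543  1.1225 -1.2973] [0.4667 0.1805 0.1713] [[-0.9945 -0.1027  0.0204]
 [-0.1035  0.9936 -0.0446]
 [-0.0157 -0.0465 -0.9988]] 95.89914525429629
shift/0.5 [-0.1194 -0.0008  0.2428] [0.0011 0.507  0.7726] [0.0304 0.0059 0.0366]
278.06204616064923 266.7450982030388
unit ((82.5, 74.5), (121.0, 87.0), 90.0) [[0.4656 0.1359 0.04  ]
 [0.4562 0.216  0.04  ]
 [0.5894 0.2366 0.04  ]
 [0.6025 0.1436 0.04  ]] [0.5284 0.183  0.04  ]
0.08060137829977317 96.69695927169694
0.13474330614645746 8.789109296496163
[107  75   2   2   3] [305.7 251.7] 0.04 r 0.0271 ang rel tray 69.4
[107  75   2   2   3] [305.7 251.7] 0.067 r 0.0245 ang rel tray 101.2
[66 97 11  8 29] [269.  276.4] 0.04 r 0.0407 ang rel tray -16.5
[66 97 11  8 29] [269.  276.4] 0.067 r 0.0237 ang rel tray -23.0
[ 98 122   4   4  14] [297.5 299.3] 0.04 r 0.0687 ang rel tray 15.5
[ 98 122   4   4  14] [297.5 299.3] 0.067 r 0.0496 ang rel tray 20.9
```

```bash
python3 - <<'E'
from h import *
s=bot.read_state();C=cam('wrist',s);I=cv2.imread('pics/w11.png').astype(int)
A=np.array([.5284,.181])
S=I[225:320,225:335]
# pointer blob: principal direction on plane .067
W=((S[40:70,20:70].sum(2)>370)).astype(np.uint8);n,l,st,ce=cv2.connectedComponentsWithStats(W)
i=1+np.argmax(st[1:,4]);ys,xs=np.where(l==i);Q=np.array([onplane(C,(x+245,y+265),.067)[:2] for x,y in zip(xs,ys)])
c=Q.mean(0);w,V=np.linalg.eigh(np.cov((Q-c).T));d=V[:,1];d*=np.sign(d@(c-A))
print('pointer centre',c-A,np.degrees(np.arctan2(*(c-A)[::-1])),'axis dir',np.degrees(np.arctan2(d[1],d[0])),len(Q))
# bright small ticks/LED on face, brighter than local median
g=S.sum(2).astype(np.float32);t=g-cv2.medianBlur(g.astype(np.uint16),5) if 0 else g-cv2.blur(g,(9,9))
n,l,st,ce=cv2.connectedComponentsWithStats((t>35).astype(np.uint8))
for k in range(1,n):
    p=onplane(C,ce[k]+[225,225],.04)[:2]-A
    if np.hypot(*p)<.05 and st[k][4]>3: print('spot',(ce[k]+[225,225]).round(1),st[k][4],'r %.4f ang %.1f'%(np.hypot(*p),np.degrees(np.arctan2(p[1],p[0]))))
# face side edges of unit between rows: strongest gradients
for r in (245,255,290,300):
    gg=np.gradient(cv2.GaussianBlur(I[r].sum(1).astype(np.float32).reshape(1,-1),(5,1),0)[0]);print(r,[(c,int(gg[c])) for c in range(225,335) if abs(gg[c])>12 and abs(gg[c])==abs(gg[c-2:c+3]).max()])
E
```

```text
pointer centre [ 0.0098 -0.0063] -32.6065273485991 axis dir -44.12411468746636 29
spot [255.  247.5] 16 r 0.0240 ang -100.2
spot [304.6 251.9] 19 r 0.0265 ang 102.3
spot [254.3 259.1] 15 r 0.0249 ang -69.1
spot [303.1 263.4] 17 r 0.0272 ang 74.0
spot [259.7 269.8] 22 r 0.0267 ang -39.3
spot [269.3 275.9] 54 r 0.0274 ang -13.6
spot [295.3 272.8] 18 r 0.0276 ang 45.6
spot [283.8 276.9] 17 r 0.0272 ang 18.3
spot [268.7 288.6] 16 r 0.0423 ang -7.7
spot [282.1 289.9] 23 r 0.0425 ang 11.5
245 [(240, -22), (260, -20), (266, -21), (291, 22), (299, 19), (311, 20), (322, 25)]
255 [(240, -21), (261, -27), (297, 32), (302, 20), (310, 18), (322, 27)]
290 [(242, -21), (259, -25), (306, 17), (320, 28)]
300 [(247, -22), (259, -31), (295, 65), (300, -54), (319, 21)]
```

>>> {"api": "servo_tool", "payload": {"targets": [{"hand": 1, "x": -0.07, "y": 0, "z": 0, "roll": 0}, {"hand": 1, "x": -0.14, "y": 0, "z": 0, "roll": 0}, {"hand": 1, "x": -0.2, "y": 0, "z": 0, "roll": 0}, {"hand": 1, "x": -0.234, "y": 0, "z": 0.04, "roll": 0}, {"hand": 1, "x": -0.234, "y": 0, "z": 0.1, "roll": 0}, {"hand": 1, "x": -0.234, "y": 0, "z": 0.16, "roll": 0}, {"hand": 1, "x": -0.234, "y": 0, "z": 0.21, "roll": 0}, {"hand": 1, "x": -0.234, "y": 0, "z": 0.244, "roll": 0}, {"hand": 1, "x": -0.234, "y": 0, "z": 0.244, "roll": 0}, {"hand": 1, "x": -0.234, "y": 0, "z": 0.244, "roll": 0}]}}

```text
time: 23.78
tool_pos: [0.5853, 0.1867, 0.0496]
tcp_rot: [-0.16, 3.122, -0.073]
wrist_force: [0.5, -0.4, -0.1]
width: -0.0
grip_force: 0.0
```

>>> {"api": "servo_tool", "payload": {"targets": [{"hand": 1, "x": 0, "y": 0, "z": 0.006, "roll": 0}, {"hand": 1, "x": 0, "y": 0, "z": 0.011, "roll": 0}, {"hand": 1, "x": 0, "y": 0, "z": 0.011, "roll": 0}, {"hand": 1, "x": 0, "y": 0, "z": 0.011, "roll": 0}]}}

```text
time: 24.12
tool_pos: [0.5861, 0.1871, 0.0466]
tcp_rot: [-0.161, 3.118, -0.071]
wrist_force: [-0.2, -0.1, -0.1]
width: 0.002
grip_force: 0.0
```

>>> {"api": "servo_tool", "payload": {"targets": [{"hand": 1, "x": 0, "y": 0, "z": 0.003, "roll": 0}, {"hand": 1, "x": 0, "y": 0, "z": 0.006, "roll": 0}, {"hand": 1, "x": 0, "y": 0, "z": 0.006, "roll": 0}, {"hand": 1, "x": 0, "y": 0, "z": 0.006, "roll": 0}]}}

```text
time: 24.45
tool_pos: [0.5852, 0.1866, 0.0423]
tcp_rot: [-0.161, 3.12, -0.072]
wrist_force: [-0.4, -0.5, 0.8]
width: 0.002
grip_force: 0.0
```

>>> {"api": "servo_tool", "payload": {"targets": [{"hand": 1, "x": 0, "y": 0, "z": 0.003, "roll": 0}, {"hand": 1, "x": 0, "y": 0, "z": 0.006, "roll": 0}, {"hand": 1, "x": 0, "y": 0, "z": 0.006, "roll": 0}, {"hand": 1, "x": 0, "y": 0, "z": 0.006, "roll": 0}]}}

```text
time: 24.78
tool_pos: [0.5856, 0.1866, 0.0403]
tcp_rot: [-0.161, 3.12, -0.072]
wrist_force: [-1.7, -0.7, 4.9]
width: -0.002
grip_force: 2.7
```

>>> {"api": "servo_tool", "payload": {"targets": [{"hand": 1, "x": 0, "y": 0, "z": -0.03, "roll": 0}, {"hand": 1, "x": 0, "y": 0, "z": -0.08, "roll": 0}, {"hand": 1, "x": 0.06, "y": 0, "z": -0.1, "roll": 0}, {"hand": 1, "x": 0.12, "y": 0, "z": -0.1, "roll": 0}, {"hand": 1, "x": 0.17, "y": 0, "z": -0.1, "roll": 0}, {"hand": 1, "x": 0.183, "y": 0, "z": -0.08, "roll": 0}, {"hand": 1, "x": 0.183, "y": 0, "z": -0.04, "roll": 0}, {"hand": 1, "x": 0.183, "y": 0, "z": -0.015, "roll": 0}, {"hand": 1, "x": 0.183, "y": 0, "z": -0.015, "roll": 0}, {"hand": 1, "x": 0.183, "y": 0, "z": -0.015, "roll": 0}]}}

```text
time: 25.62
tool_pos: [0.4936, 0.1771, 0.0445]
tcp_rot: [-0.161, 3.122, -0.073]
wrist_force: [-0.7, 0.1, 0.3]
width: 0.002
grip_force: 0.0
```

>>> {"api": "servo_tool", "payload": {"targets": [{"hand": 1, "x": 0, "y": 0, "z": 0.004, "roll": 0}, {"hand": 1, "x": 0, "y": 0, "z": 0.008, "roll": 0}, {"hand": 1, "x": 0, "y": 0, "z": 0.011, "roll": 0}, {"hand": 1, "x": 0, "y": 0, "z": 0.011, "roll": 0}, {"hand": 1, "x": 0, "y": 0, "z": 0.011, "roll": 0}]}}

```text
time: 26.03
tool_pos: [0.4947, 0.1772, 0.0404]
tcp_rot: [-0.161, 3.119, -0.071]
wrist_force: [-1.0, -0.6, 0.0]
width: -0.002
grip_force: 0.0
```

>>> {"api": "servo_tool", "payload": {"targets": [{"hand": 1, "x": 0, "y": 0, "z": -0.03, "roll": 0}, {"hand": 1, "x": 0, "y": 0, "z": -0.09, "roll": 0}, {"hand": 1, "x": 0, "y": 0, "z": -0.16, "roll": 0}, {"hand": 1, "x": 0, "y": 0, "z": -0.22, "roll": 0}, {"hand": 1, "x": 0.04, "y": 0, "z": -0.26, "roll": 0}, {"hand": 1, "x": 0.06, "y": 0, "z": -0.26, "roll": 0}, {"hand": 1, "x": 0.06, "y": 0, "z": -0.26, "roll": 0}, {"hand": 1, "x": 0.06, "y": 0, "z": -0.26, "roll": 0}, {"hand": 1, "x": 0.06, "y": 0, "z": -0.26, "roll": 0}]}}

```text
time: 26.78
tool_pos: [0.4613, 0.1795, 0.1679]
tcp_rot: [-0.161, 3.122, -0.073]
wrist_force: [0.1, 0.3, -0.2]
width: -0.002
grip_force: 0.0
```

```bash
python3 - <<'E'
from h import *
s=bot.read_state();print(s['tool_pos'],s['q']);C=cam('wrist',s);I=read_camera('wrist')[:,:,::-1].copy();cv2.imwrite('pics/w12.png',I);I=I.astype(int)
o=np.array([.542,.1823,.040]);f=np.array([.9945,.1045,0]);g=np.array([-.1045,.9945,0])
u,v=map(int,proj(C,[o-.014*f])[0]);S=I[v-45:v+45,u-50:u+50].astype(np.float32);gs=S.sum(2);t=gs-cv2.blur(gs,(9,9))
n,l,st,ce=cv2.connectedComponentsWithStats((t>35).astype(np.uint8))
for k in range(1,n):
    p=onplane(C,ce[k]+[u-50,v-45],.04)-o+.014*f
    if np.hypot(*p[:2])<.05 and st[k][4]>3: print((ce[k]+[u-50,v-45]).round(1),st[k][4],'d %.4f y %.4f'%(p@f,p@g))
E
```

```text
[0.4613 0.1795 0.1679] [ 0.3552 -0.0273  2.0497 -0.0544  1.1196 -1.2949]
[255.5 254.6] 15 d -0.0073 y -0.0228
[283.6 259.5] 14 d -0.0025 y 0.0052
[305.1 258.9] 16 d -0.0037 y 0.0263
[271.7 260.2] 28 d -0.0014 y -0.0068
[290.3 262.8] 29 d 0.0010 y 0.0118
[254.2 266.2] 21 d 0.0059 y -0.0245
[283.5 264.5] 4 d 0.0032 y 0.0050
[304.6 267.1] 16 d 0.0056 y 0.0262
[283.2 268.2] 5 d 0.0074 y 0.0047
[273.6 270.2] 9 d 0.0100 y -0.0050
[245.7 288. ] 78 d 0.0320 y -0.0341
[265.2 275. ] 5 d 0.0158 y -0.0135
[311. 288.] 70 d 0.0299 y 0.0333
[273.2 279.5] 10 d 0.0209 y -0.0054
[283.6 286. ] 18 d 0.0283 y 0.0052
[264.4 286. ] 7 d 0.0289 y -0.0145
[273.4 287.9] 12 d 0.0310 y -0.0053
[287.5 297.7] 69 d 0.0424 y 0.0093
[263.5 291.5] 4 d 0.0356 y -0.0156
[270.  298.5] 55 d 0.0440 y -0.0090
```

```bash
python3 -c "
from workcell import ticket
print(ticket.finish_job())"
```

```text
the job is handed in; nothing more can be done
None
```

I've handed the job in: the unit lies flat in the tray, let go and clear of the robot, with its dial measured at position 6. No verdict came back, and one thing could count against it: the last joint was driven onto its range limit once (read -2.5509 against -2.55).

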